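# Load the mandrel and release the cure carriage

### The job

Take the blue-sleeved steel mandrel from its white rest and push it down past the two orange sprung jaws until it sits fully home in both clips of the carriage, roughly centred, and let go of it. Then slide the yellow safety shutter on the console fully aside and leave it open, press the green release button behind it fully in, and let it come back out. Do not press the red emergency stop, and do not disturb the beaker, its pink cap, the pliers or the blue bin.

Things in the scene. Friction and masses are not known exactly. Their poses are not given: they have to be found in the camera images.
- mandrel_mid (a point): Middle of the mandrel, on its axis: loose straight steel rod, 10 mm in diameter, 200 mm long, 0.12 kg, with a fixed blue sleeve 12 mm in diameter over the middle 80 mm (grip it there). It lies level along this point's y axis; both ends are alike. It starts in the white rest, its axis 45 mm above the table.
- mandrel_end_a (a point): Centre of the mandrel's end face at +100 mm along its y axis.
- mandrel_end_b (a point): Centre of the mandrel's end face at -100 mm along its y axis.
- rest: White plastic rest for the mandrel, fixed; base 56 mm (x) x 170 mm (y), 6 mm thick, origin at the centre of its underside. Two V-notched posts at y = -70 and +70 mm, 10 mm long along y and 30 mm wide, 52 mm tall, hold the rod along y.
- machine: Fixed aluminium bed along y with a grey carriage plate (90 mm in x, 190 mm in y, top 70 mm above the table) that carries two blue-footed clips. Origin on the table under the middle of the plate. A white tunnel cabinet, 200 mm in x and 170 mm tall, stands over the bed from y = -260 to -430 mm. The bed ends at y = +185 mm.
- seat_mid (a point): Where the mandrel's middle belongs: half-way between the clips, on the axis of a rod fully home (along y; z up), 40 mm above the carriage plate. The clips are at y = -75 and +75 mm, 18 mm long each, with nothing above the plate between them. A rod pressed straight down at x = 0 spreads the jaws (about 8 to 18 N for both) and they snap shut over it.
- jaw_left (a joint): Sprung orange jaw of the clip at y = +75 mm (rad): 0 shut, up to 0.6 pushed out; about 0.2 lets the rod pass. The clip's slot is 12 mm wide; seen from seat_mid a fixed flared prong stands at -x, its mouth out to x = -13 mm at 28 mm above the axis; the jaw stands at +x, nose tip at x = 0, 6.5 mm above the axis, its ramp out to x = +9 mm at 28 mm.
- jaw_right (a joint): The same for the jaw of the clip at y = -75 mm.
- console: Fixed console, 240 mm wide (y), 200 mm deep (x), front at -x; origin at the centre of its underside. Its control panel slopes up 40 degrees from 35 mm high at the front. A full-width display hood (underside 205, top 251 mm above the table) overhangs the panel, its front edge only 10 mm behind the middle of the button: an upright gripper strikes it, so come in from the front, square to the panel.
- shutter_grip (a point): Centre of the black grip rib of the yellow shutter; moves with it. Axes of the panel: x up the slope, y along the panel in the opening direction, z square out of it. Rib 10 mm thick (y), 34 mm long (x), 18 mm high: this point is 9 mm above the plate. Plate 62 mm (y) x 52 mm (x), 3 mm thick; it runs between steel guides whose lips, 24 mm off in x, stand 1.5 mm above it.
- shutter (a joint): How far the shutter has been slid aside (m): 0 covers the button, 0.060 fully open; it starts at 0 to 0.004, rubs with about 2.5 N and stays where it is left.
- button_top (a point): Centre of the top of the green release button, a cap 32 mm in diameter under the shutter plate (2 mm below it); axes as shutter_grip, pressed along -z. With the shutter closed the rib stands right over it; with it open the plate's edge is 29 mm off in +y. The lips of the guides (24 mm off in x) stand 6.5 mm above the button's top.
- release_button (a joint): How far the release button is pressed in (m): 0 out, 0.006 fully in; springs back; about 5 N to press it fully.
- estop_top (a point): Centre of the top of the red emergency-stop mushroom, 36 mm in diameter on a yellow disc on the same panel, standing 31 mm out of it: 118 mm from the button in +y and 74 mm down the slope.
- estop (a joint): How far the red emergency stop is pressed (m): 0 out, 0.006 in. Not to be pressed.
- beaker: Clear plastic beaker, 90 mm wide and 120 mm tall; origin at the centre of its underside. Not to be disturbed.
- cap: Flat pink beaker cap, 88 mm wide, 11 mm tall, lying on the table; origin at the centre of its underside. Not to be disturbed.
- pliers: Small pliers with black grips, about 165 mm long and 55 mm wide, lying flat, 10 mm tall; origin under the pivot, jaws towards +x. Not to be disturbed.
- bin: Open blue parts bin 100 x 150 x 70 mm, empty; origin at the centre of its underside. Not to be disturbed.
There are look-alikes about, which are no part of the job. Of the things that look like the part that bears mandrel_mid, the larger one is meant.

How it is judged:
By the outcome, as a careful person would: the job done as asked, in the order asked, and still so for the second after the job is handed in, with the robot touching nothing.
It also fails if it takes over 48 s, if anything falls off the work surface, if the arm or the gripper's body presses on something with over 40 N, if the wrist force passes 120 N, or if a joint passes its speed limit or range.

### The arm

A 7-joint arm with a two-finger parallel gripper is mounted at the origin on the work surface. World frame = base frame: x ahead of the robot, y to its left, z up, the work surface at z = 0. Lengths are in mm, angles in rad, forces in N, time in s.
With the tool pointing down it reaches from about 400 to 875 mm from the base axis. Payload 4.4 kg.
Tool frame: the origin (TCP) lies midway between the tips of the shut fingers; the grasp point (between the pads) lies 19 mm behind it; x points along the fingers, y is the direction in which the jaws open and shut, and the axes are right-handed (so a half turn about x gives the same grasp; the last joint's range is limited). The gripper opens to 85 mm and grips with 20 to 120 N. Pads are 22 mm wide; open, the fingers measure 114 mm over their backs; the gripper's body (76 mm by 85 mm) begins 54 mm behind the grasp point. The pads swing forward as they close: fully open they stand 13 mm farther back than shut.
Start: joints at [-1.27, 0.628, 0.038, 1.517, -0.027, 0.996, -0.02], TCP at [233.086, 606.786, 202.813] pointing down, gripper open.
Joint ranges: [-3.06, 3.06], [-0.37, 2.12], [-1.25, 1.32], [0.18, 2.47], [-1.1, 4.24], [0.23, 1.98], [-2.94, 2.94]. Speed limits (rad/s): [2.57, 2.57, 3.14, 3.14, 3.14, 3.14, 3.14].

### API

Orientations are given as [roll, pitch, yaw] about the fixed x, y, z axes, in that order (R = Rz(yaw) Ry(pitch) Rx(roll)).
In Python, from cell import ctrl gives the robot as it stands.
- The arm moves only by the tool arm_command, never from a script. Its argument "series" is a list of rows, each a list of 7 numbers: the opening, from 0 (shut) to 1 (fully open), then the shift along the world's x, y, z in cm, then the turn, a rotation vector about the world's x, y, z in degrees. In form: [[claw, x, y, z, rx, ry, rz], ...]. A call has 1 to 20 rows; each row shifts and turns the commanded pose from where the row before left it; what a row does not reach is not made up. A row lasts 1/12 s, in which the tool goes at most 41.7 mm and 7.16 degrees, less where a joint would pass 70% of its speed; a pose out of reach is approached as far as the arm can. A call with a gripper value outside its range is refused whole. The fingers move at their own pace and stop on an object; the grip force is fixed at half the most. Time passes only in rows, so rows that do not move let the fingers close. It gives the time, the measured TCP pose, the force and the opening at its end, in the units of the state.
- ctrl.read_state(): the state, without advancing time (a new reading comes with each control period).
- ctrl.get_image(name): name is "scene" or "top" or "wrist"; returns the picture (384x512x3 uint8, blue, green, red); there is no depth.
- ctrl.calibration(name): a dict with "fovy" (degrees; the focal length in pixels is half the picture's height over the tangent of half this angle, whatever the lens; pixels are square), "cx", "cy" (the principal point, pixels), "cam_to_world" (4x4, takes a point from camera to world coordinates); the wrist camera has in their place "T_tool_cam" (4x4, takes a point from camera to tool coordinates, whose origin is the TCP and whose axes are the tool frame's). Camera axes: x right, y up, looking along -z (the intrinsics and any distortion apply to the point x, -y, -z); pixel columns grow to the right and rows downward; lengths in mm; the calibration is good to about 2 mm. A picture is of the moment at which its call begins: read the wrist's pose just before it. calibration takes no time and is no camera call.
- ctrl.finish_job(): hands the job in, once; it reports no verdict.
Trained networks look in the newest picture that a camera, given by its name, has taken for a name from the list of things; names that differ only in an ending like _2 or _b are one class to them, and where a whole thing is asked for, a point or a joint stands for the part that bears it (a point fixed in the world has none). Each returns a list of dicts, best first, with "conf" (0 to 1); they miss things now and then, are a little off and sometimes report something else, mostly with a low value. They report only what shows in the picture. A call takes as long as a camera call. They do not tell look-alikes from the thing itself.
- ctrl.spot_in(label, camera): "centre" ([x, y, z] in mm, in world coordinates, good to about 4 mm: the middle of the surface that is visible of it).
The state is a dict: "clock": time; "qpos": joint angles; "qd": joint speeds; "tau": joint torques, N m; "eef_pos": TCP position; "tool_rot": TCP orientation; "force": force on the tool from outside, world axes, zero at the start; "torque": the same for the moment, N m; "width": finger opening in mm.
Only numpy, scipy, OpenCV 4.12 (cv2) and the standard library are available. Lean on these libraries where they do the work, as an engineer would, in place of code of your own. Each camera call takes 0.05 s, during which the arm holds its last target.

## Working session

There is one attempt and no reset: what is moved stays moved. The work goes in short steps, Python scripts to look and compute and a tool call to move; the robot and the scene stay as the last step left them, time stands still between calls to the robot, and variables do not carry over. Pictures are saved under pics/ and viewed, and the job is handed in when it is done.

Besides the shell and the picture viewer there is one more tool, called after "Request:" by a JSON object that holds its "method" and its "body", one argument or row to a line. arm_command: Moves the arm, as the interface text tells. Its arguments: {"type":"object","properties":{"series":{"type":"array"}},"required":["series"]}

```bash
ls; mkdir -p pics; python3 - <<'E'
from cell import ctrl
import cv2,numpy as np
print(ctrl.read_state())
for n in ["scene","top","wrist"]:
    im=ctrl.get_image(n); cv2.imwrite(f"pics/{n}0.png",im)
    c=ctrl.calibration(n); print(n,{k:(np.round(v,4).tolist() if not isinstance(v,(str,)) else v) for k,v in c.items()})
for l in ["mandrel_mid","rest","machine","console","shutter_grip","estop_top","beaker","cap","pliers","bin","jaw_left","button_top"]:
    for cam in ["scene","top"]:
        print(l,cam,[(np.round(d["centre"]).tolist(),round(d["conf"],2)) for d in ctrl.spot_in(l,cam)])
E
```

```text
pics
{'clock': 0.0, 'qpos': array([-1.26978676,  0.62932166,  0.03844255,  1.51838482, -0.02698487,
        0.99633678, -0.02000553]), 'qd': array([-0.00088705, -0.0009804 ,  0.00051446, -0.00051995, -0.00115329,
        0.00102558,  0.00074695]), 'tau': array([ 1.23010781e-03, -5.63408804e+01,  1.22645885e+00, -1.93443847e+01,
        1.08786853e-02,  1.04259045e-02,  1.47044382e-06]), 'eef_pos': array([232.84313798, 606.11368164, 201.89966398]), 'tool_rot': array([-1.55116414,  1.56886376, -1.91797187]), 'force': array([ 0.71587395, -0.89600865,  0.3328033 ]), 'torque': array([0.02335997, 0.0598026 , 0.019268  ]), 'width': 85.3923197184907}
scene {'fovy': 50.8506, 'cx': 254.3996, 'cy': 191.0186, 'cam_to_world': [[-0.8635, -0.4094, 0.2946, 898.709], [0.5044, -0.7028, 0.5017, 587.3145], [0.0017, 0.5818, 0.8133, 1028.1179], [0.0, 0.0, 0.0, 1.0]]}
top {'fovy': 46.0332, 'cx': 252.8341, 'cy': 195.9134, 'cam_to_world': [[-0.0096, 0.9871, -0.1598, 400.3231], [-0.9999, -0.0109, -0.0072, -11.0333], [-0.0089, 0.1597, 0.9871, 1189.5674], [0.0, 0.0, 0.0, 1.0]]}
wrist {'fovy': 63.3758, 'cx': 258
[... 714 characters left out ...]
rip scene [([546.0, 312.0, 115.0], 0.73)]
shutter_grip top [([536.0, 311.0, 120.0], 0.84)]
estop_top scene [([790.0, -121.0, 14.0], 0.68), ([548.0, 311.0, 116.0], 0.28)]
estop_top top [([473.0, 192.0, 88.0], 0.7)]
beaker scene [([800.0, 56.0, 73.0], 0.75)]
beaker top [([818.0, 67.0, 66.0], 0.7)]
cap scene [([790.0, -117.0, 12.0], 0.77)]
cap top [([790.0, -122.0, 8.0], 0.61)]
pliers scene [([390.0, 99.0, 9.0], 0.88)]
pliers top [([387.0, 99.0, 8.0], 0.69)]
bin scene [([364.0, -363.0, 32.0], 0.59)]
bin top [([369.0, -360.0, -0.0], 0.9)]
jaw_left scene [([546.0, 313.0, 118.0], 0.52), ([455.0, -42.0, 8.0], 0.44), ([450.0, -35.0, 48.0], 0.24)]
jaw_left top []
button_top scene []
button_top top []
```

View pics/scene0.png

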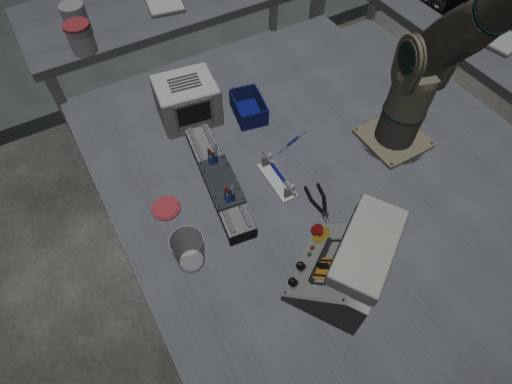

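View pics/top0.png

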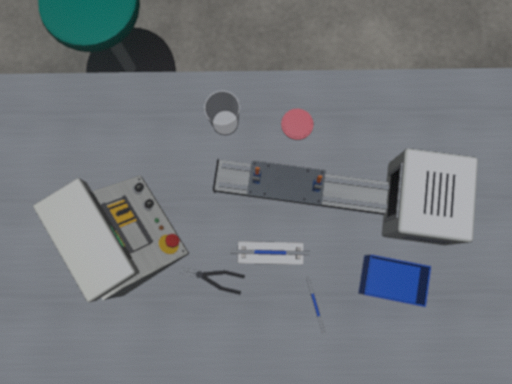

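View pics/wrist0.png

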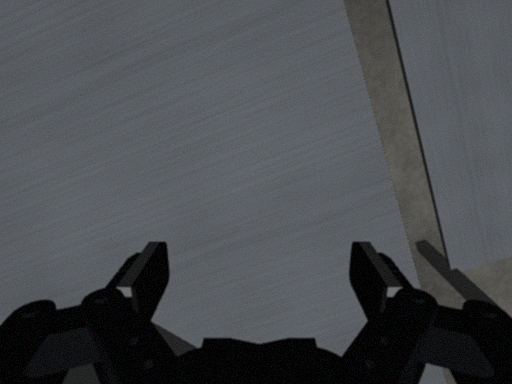

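The scene shows the mandrel in the rest at top-view pixel (271,252). A blue look-alike pen lies on the table at (316,303) in the top view and (291,142) in the scene view. I choose the one in the rest and will check it in a crop.

```bash
cat > h.py <<'E'
import cv2,numpy as np
from cell import ctrl
def K(c):
    f=192/np.tan(np.radians(c["fovy"])/2); return f
def proj(P,cam,T=None):
    c=ctrl.calibration(cam); T=np.array(c["cam_to_world"]) if T is None else T
    P=np.atleast_2d(P); q=(np.c_[P,np.ones(len(P))]@np.linalg.inv(T).T)[:,:3]
    f=K(c); return np.c_[c["cx"]+f*q[:,0]/-q[:,2], c["cy"]-f*q[:,1]/-q[:,2]]
def ray(uv,cam,T=None):
    c=ctrl.calibration(cam); T=np.array(c["cam_to_world"]) if T is None else T
    f=K(c); d=np.array([(uv[0]-c["cx"])/f,-(uv[1]-c["cy"])/f,-1.]); return T[:3,3],T[:3,:3]@d
def atz(uv,cam,z,T=None):
    o,d=ray(uv,cam,T); return o+d*(z-o[2])/d[2]
def tri(l):
    A=np.zeros((3,3));b=np.zeros(3);R=[]
    for uv,cam,*T in l:
        o,d=ray(uv,cam,*T); d=d/np.linalg.norm(d);M=np.eye(3)-np.outer(d,d);A+=M;b+=M@o;R.append((M,o))
    p=np.linalg.solve(A,b); return p,[float(np.linalg.norm(M@(p-o))) for M,o in R]
def crop(src,x0,y0,x1,y1,s,out):
    im=cv2.imread(src)[y0:y1,x0:x1]; cv2.imwrite(out,cv2.resize(im,None,fx=s,fy=s,interpolation=cv2.INTER_CUBIC))
def wristT(st):
    from scipy.spatial.transform import Rotation as R
    T=np.eye(4);T[:3,:3]=R.from_euler('xyz',st["tool_rot"]).as_matrix();T[:3,3]=st["eef_pos"]
    return T@np.array(ctrl.calibration("wrist")["T_tool_cam"])
E
python3 - <<'E'
from h import *
crop("pics/top0.png",205,140,335,270,6,"pics/a.png") if 0 else crop("pics/top0.png",210,155,340,255,6,"pics/a.png")
crop("pics/top0.png",30,170,200,305,4.4,"pics/b.png")
crop("pics/scene0.png",180,120,310,220,6,"pics/c.png")
crop("pics/scene0.png",270,190,420,310,5,"pics/d.png")
crop("pics/top0.png",215,225,345,335,6 if 0 else 5,"pics/e.png")
E
```

```text
(no output)
```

View pics/a.png

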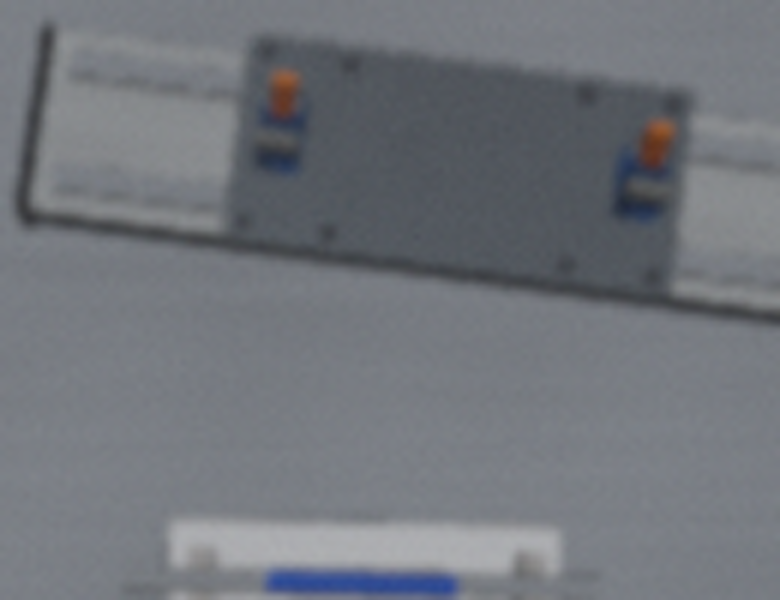

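View pics/b.png

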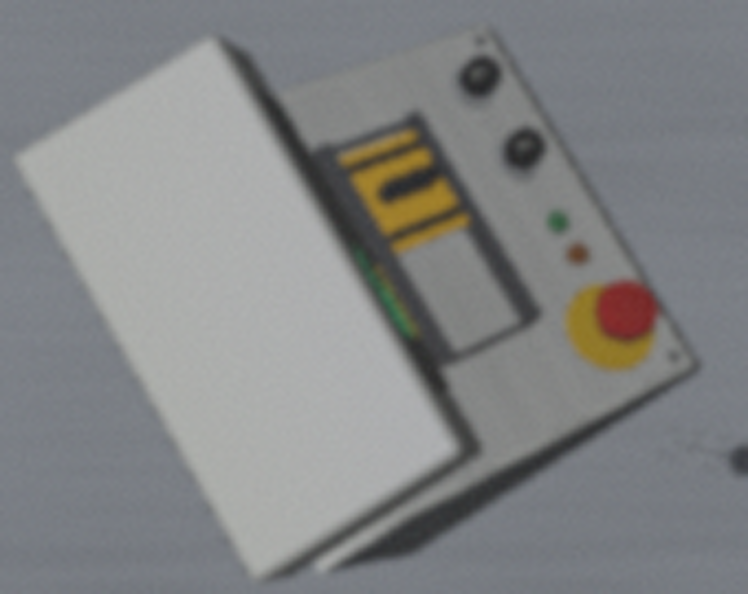

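View pics/c.png

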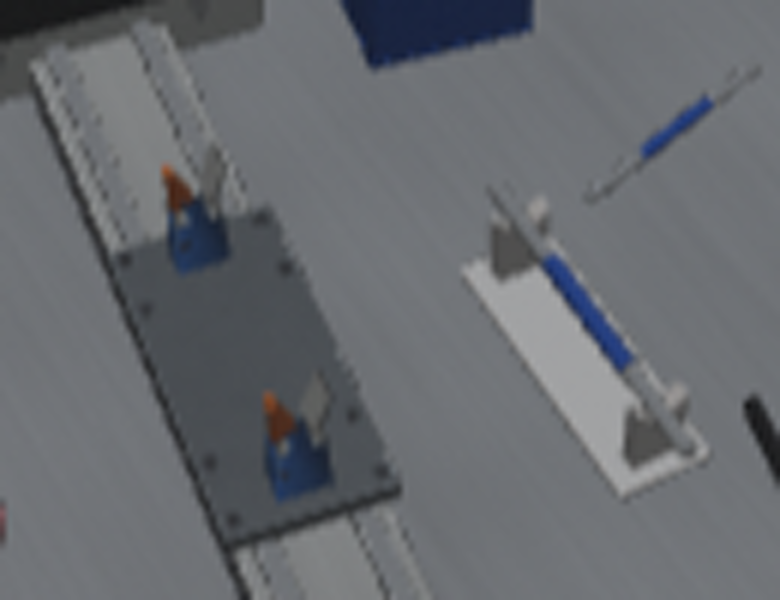

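View pics/d.png

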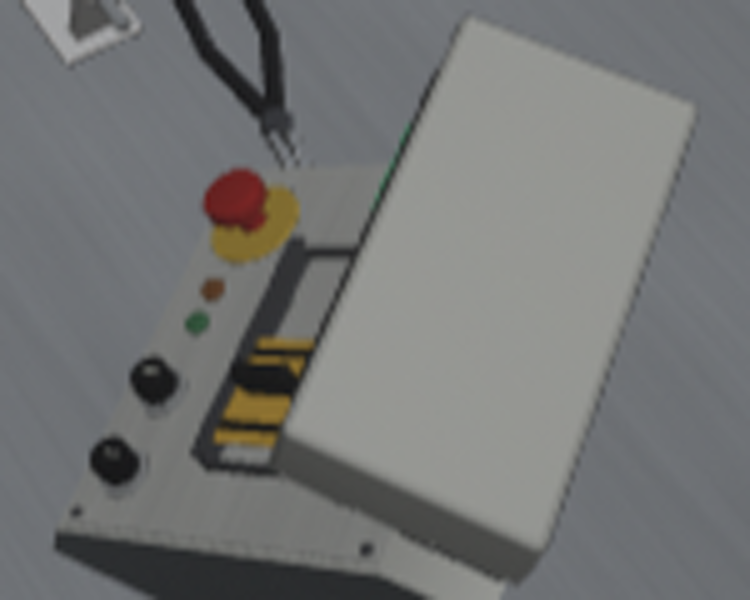

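View pics/e.png

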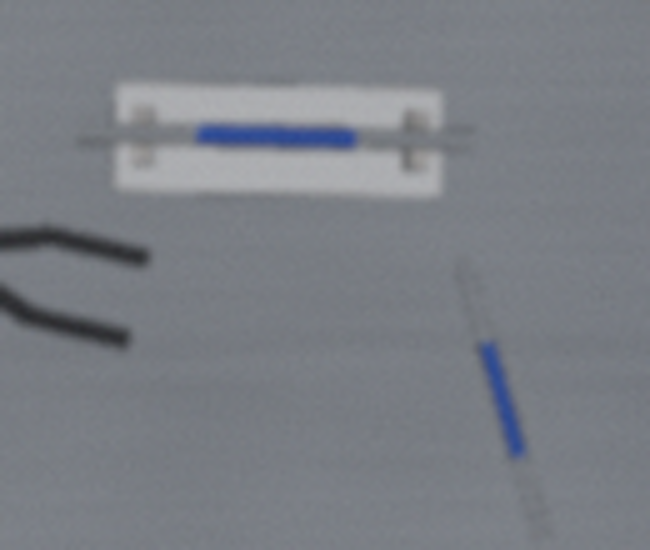

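```bash
python3 - <<'E'
from h import *
from scipy.optimize import least_squares
top=cv2.imread("pics/top0.png").astype(int); sc=cv2.imread("pics/scene0.png").astype(int)
# sleeve
for cam,im,bx in [("top",top,(240,240,300,262)),("scene",sc,(265,155,300,185))]:
    x0,y0,x1,y1=bx; s=im[y0:y1,x0:x1]; m=(s[...,0]-s[...,2]>60)
    v,u=np.nonzero(m); w=(s[...,0]-s[...,2])[m]; 
    c=np.array([np.average(u,weights=w)+x0,np.average(v,weights=w)+y0])
    ab=np.linalg.svd(np.c_[u,v]-np.c_[u,v].mean(0))[2][0]
    print(cam,c,len(u),"P",atz(c,cam,47), "dir",(lambda d:np.degrees(np.arctan2(d[1],d[0])))(atz(c+ab*10,cam,47)-atz(c-ab*10,cam,47)))
def fit(obs,z0=None):
    # obs: (local xyz, uv, cam)
    L=np.array([o[0] for o in obs],float)
    def r(p):
        c,s=np.cos(p[2]),np.sin(p[2]); W=np.c_[p[0]+c*L[:,0]-s*L[:,1],p[1]+s*L[:,0]+c*L[:,1],L[:,2]]
        return np.concatenate([proj(W[i],o[2])[0]-o[1] for i,o in enumerate(obs)])
    return r
a=lambda x,y:np.array([210+x/6,155+y/6]); c=lambda x,y:np.array([180+x/6,120+y/6])
# machine +x is world +x approx ; +y world +y (left in top)
obs=[((45,95,70),a(250,38),"top"),((45,-95,70),a(692,90),"top"),((-45,-95,70),a(672,295),"top"),((-45,95,70),a(230,232),"top"),
((45,-95,70),c(118,250),"scene"),((-45,-95,70),c(268,208),"scene"),((-45,95,70),c(400,488),"scene"),((45,95,70),c(232,545),"scene")]
for sel in (obs,obs[:4],obs[4:]):
    s=least_squares(fit(sel),[600,-60,0]); print("machine",s.x[:2],np.degrees(s.x[2]),"res",np.round(s.fun,1))
b=lambda x,y:np.array([30+x/4.4,170+y/4.4]); d=lambda x,y:np.array([270+x/5,190+y/5])
# console yaw ~113..125 ; y+ toward robot
for uv,cam,n in [(b(490,27),"top","front -y corner"),(b(698,365),"top","front +y corner"),(d(55,535),"scene","front -y corner")]:
    print(n,atz(uv,cam,35))
for uv,n in [(b(213,38),"hood front -y"),(b(18,158),"hood back -y"),(b(258,578),"hood back+y")]: print(n,atz(uv,"top",251))
for uv,n in [(d(472,15),"hood back+y?"),(d(695,105),""),(d(540,550),""),(d(283,435),"hood front -y")]: print(n,atz(uv,"scene",251))
print("rib",tri([(b(412,185),"top"),(d(262,378),"scene")]))
print("estop",tri([(b(627,310),"top"),(d(237,195),"scene")]))
E
```

```text
top [270.01446281 251.8473657 ] 91 P [442.56265214 -44.4354247   47.        ] dir -92.04722594161036
scene [277.4248366  171.36826685] 55 P [443.99302109 -46.58723126  47.        ] dir 88.16345980995511
machine [615.6868945  -86.93970998] -8.346691544822237 res [-0.5 -1.3  0.2 -0.2 -0.4  0.5 -2.1  1.  -2.  -0.   0.6 -1.3  0.7 -1.3
 -1.  -1. ]
machine [615.70534729 -88.66690206] -7.96089826006273 res [ 0.  -1.1  0.8 -0.5  0.4  0.3 -1.3  1.2]
machine [616.10052652 -83.428617  ] -8.904401829135244 res [-1.4  0.6  1.3 -0.5  1.  -0.2 -0.9 -0.1]
front -y corner [642.72285211 288.08247673  35.        ]
front +y corner [442.2613549  161.82883302  35.        ]
front -y corner [647.7471628  295.22953266  35.        ]
hood front -y [593.48346223 365.98710565 251.        ]
hood back -y [535.98169823 456.55810432 251.        ]
hood back+y [338.68094079 331.82049507 251.        ]
hood back+y? [395.88793146 243.51555075 251.        ]
 [340.06549012 334.39929909 251.        ]
 [539.38950704 460.93581583 251.        ]
hood front -y [598.57316933 370.05446799 251.        ]
rib (array([538.52457874, 305.00332344, 120.52045664]), [1.0956437874445684, 1.0956437874445926])
estop (array([471.12689619, 195.9646531 ,  77.62788269]), [0.6318264351815026, 0.6318264351813984])
```

```bash
python3 - <<'E'
from h import *
from scipy.spatial.transform import Rotation as R
s=ctrl.read_state(); M=R.from_euler('xyz',s["tool_rot"]).as_matrix(); print(M.round(3)); print("tool y yaw",np.degrees(np.arctan2(M[1,1],M[0,1])), s["clock"])
E
```

```text
[[ 0.     0.359  0.933]
 [ 0.     0.933 -0.359]
 [-1.     0.    -0.   ]]
tool y yaw 68.98193071985409 1.35
```

Request:
{"method": "arm_command", "body": {
  "series": [
    [1,0,0,3.5,0,0,0],
    [1,0,0,3.5,0,0,0],
    [1,0,0,3.5,0,0,0],
    [1,1.2,-3.8,3.0,0,0,-4],
    [1,1.2,-3.8,0,0,0,-4],
    [1,1.2,-3.8,0,0,0,-4],
    [1,1.2,-3.8,0,0,0,-4],
    [1,1.2,-3.8,0,0,0,-4],
    [1,1.2,-3.8,0,0,0,-4],
    [1,1.2,-3.8,0,0,0,-4],
    [1,1.2,-3.8,0,0,0,-4],
    [1,1.2,-3.8,0,0,0,-4],
    [1,1.2,-3.8,0,0,0,-4],
    [1,1.2,-3.8,0,0,0,-4],
    [1,1.2,-3.8,0,0,0,-4],
    [1,1.2,-3.8,-1,0,0,-4],
    [1,1.2,-3.8,-1,0,0,-4],
    [1,1.2,-3.8,-1,0,0,-4],
    [1,1.4,-3.0,-3,0,0,-4],
    [1,1.4,-1.2,-3,0,0,-7]
  ]
}}

```text
clock: 3.02
eef_pos: [439.6, -1.5, 245.7]
tool_rot: [1.515, 1.566, -0.1]
force: [0.6, 0.7, -0.1]
width: 84.9
```

```bash
cat > w.py <<'E'
from h import *
import sys
from scipy.spatial.transform import Rotation as R
def snap(name):
    s=ctrl.read_state(); im=ctrl.get_image("wrist"); cv2.imwrite(f"pics/{name}.png",im)
    np.save(f"pics/{name}.npy",wristT(s)); M=R.from_euler('xyz',s["tool_rot"]).as_matrix()
    print(s["clock"],s["eef_pos"].round(1),"pt",M[:,0].round(3),"yawY",np.degrees(np.arctan2(M[1,1],M[0,1])).round(2),"F",s["force"].round(1),"w",round(s["width"],1),"q",s["qpos"].round(2))
    return im,s
if __name__=="__main__": snap(sys.argv[1])
E
python3 w.py w1
```

```text
3.0167 [439.6  -1.5 245.7] pt [ 0.005 -0.001 -1.   ] yawY -2.54 F [ 0.6  0.7 -0.1] w 84.9 q [-0.5   0.31  0.57  2.03 -0.22  0.86  0.15]
```

View pics/w1.png

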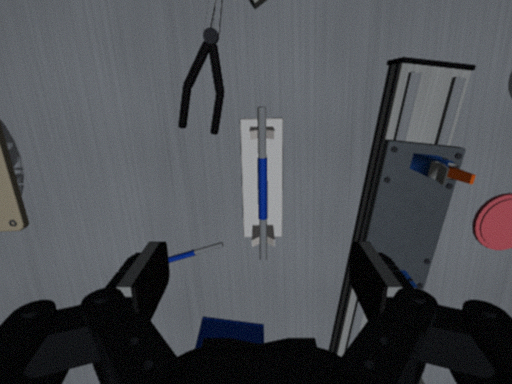

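```bash
cat > sl.py <<'E'
from h import *
def sleeve(name,z,box=(230,140,300,250)):
    im=cv2.imread(f"pics/{name}.png").astype(int);T=np.load(f"pics/{name}.npy")
    x0,y0,x1,y1=box; s=im[y0:y1,x0:x1]; m=((s[...,0]-s[...,2])>60).astype(np.uint8)
    n,l,st,ce=cv2.connectedComponentsWithStats(m); k=1+np.argmax(st[1:,4]); v,u=np.nonzero(l==k)
    P=np.array([atz((a+x0,b+y0),"wrist",z,T) for a,b in zip(u,v)]); 
    r=cv2.minAreaRect(P[:,:2].astype(np.float32)); c=P.mean(0); d=np.linalg.svd(P-c)[2][0]
    print(name,"mean",c.round(1),"rect",np.round(r[0],1),np.round(r[1],1),"yaw",(np.degrees(np.arctan2(d[1],d[0]))%180).round(2)); return c
if __name__=="__main__":
    sleeve("w1",47)
E
python3 sl.py
```

```text
w1 mean [443.5 -45.1  47. ] rect [443.6 -46.1] [78.9  8.9] yaw 88.48
```

Request:
{"method": "arm_command", "body": {
  "series": [
    [1,0,-2,-3,0,0,1],
    [1,0,-2,-3,0,0,0],
    [1,0,0,-3,0,0,0],
    [1,0,0,-3,0,0,0],
    [1,0,0,0,0,0,0],
    [1,0,0,0,0,0,0]
  ]
}}

```text
clock: 3.57
eef_pos: [437.3, -36.8, 124.5]
tool_rot: [-1.623, 1.568, 3.071]
force: [0.5, -0.4, 1.7]
width: 85.5
```

```bash
python3 w.py w2;python3 -c "
from sl import *
sleeve('w2',47,(200,20,320,384))"
```

```text
3.5667 [437.3 -36.8 124.5] pt [-0.003  0.    -1.   ] yawY -1.02 F [ 0.5 -0.4  1.7] w 85.5 q [-0.29  0.5   0.43  2.17 -0.4   0.55  0.43]
w2 mean [443.7 -43.8  47. ] rect [443.6 -45.9] [79.4  9.4] yaw 88.07
```

View pics/w2.png

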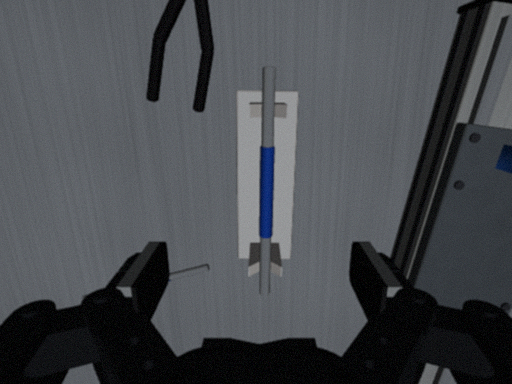

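Request:
{"method": "arm_command", "body": {
  "series": [
    [1,0.6,-0.9,-2.5,0,0,-1],
    [1,0,0,-2.5,0,0,0],
    [1,0,0,-2.5,0,0,0],
    [1,0,0,-1.5,0,0,0],
    [1,0,0,-0.8,0,0,0],
    [1,0,0,0,0,0,0],
    [1,0,0,0,0,0,0]
  ]
}}

```text
clock: 4.2
eef_pos: [445.4, -45.8, 28.1]
tool_rot: [1.616, 1.568, 0.011]
force: [-0.3, 0.1, 1.4]
width: 85.4
```

```bash
python3 w.py w3
```

```text
4.2 [445.4 -45.8  28.1] pt [ 0.002  0.    -1.   ] yawY -1.99 F [-0.3  0.1  1.4] w 85.4 q [-0.13  0.68  0.24  2.21 -0.55  0.3   0.56]
```

View pics/w3.png

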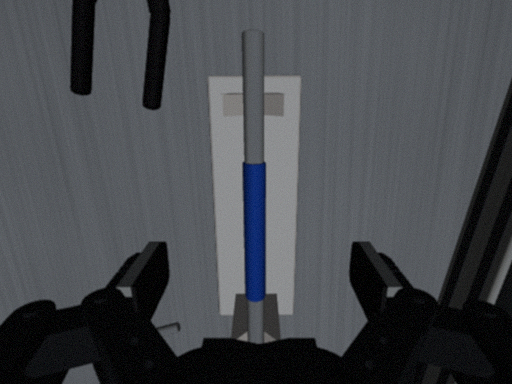

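Request:
{"method": "arm_command", "body": {
  "series": [
    [1,-0.15,0,-0.2,0,0,0],
    [0.3,0,0,0,0,0,0],
    [0,0,0,0,0,0,0],
    [0,0,0,0,0,0,0],
    [0,0,0,0,0,0,0],
    [0,0,0,0,0,0,0],
    [0,0,0,0,0,0,0],
    [0,0,0,0,0,0,0]
  ]
}}

```text
clock: 4.92
eef_pos: [442.6, -46.0, 24.9]
tool_rot: [-2.086, 1.571, 2.591]
force: [-0.5, 0.1, -0.4]
width: 0.9
```

```bash
python3 w.py w4
```

```text
4.9167 [442.6 -46.   24.9] pt [-0.  0. -1.] yawY -2.02 F [-0.5  0.1 -0.4] w 0.9 q [-0.12  0.69  0.24  2.22 -0.56  0.29  0.57]
```

View pics/w4.png

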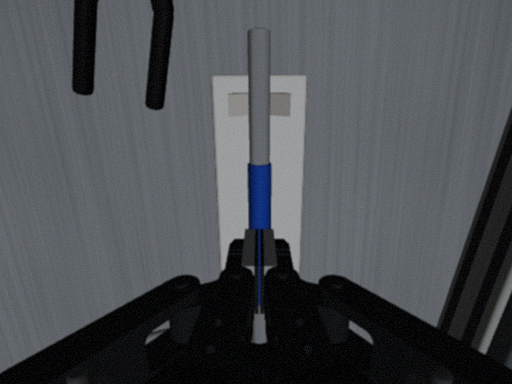

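```bash
python3 - <<'E'
from h import *
s=ctrl.read_state()
for n,b in [("scene",(240,110,370,220)),("top",(215,190,345,300))]:
    cv2.imwrite(f"pics/{n}1.png",ctrl.get_image(n))
    crop(f"pics/{n}1.png",*b[:2],b[2],b[3],5,f"pics/{n}1c.png")
print(proj(s["eef_pos"],"scene"),proj(s["eef_pos"],"top"))
crop("pics/w4.png",200,140,320,370,2.6,"pics/w4c.png")
E
```

```text
[[277.5549899  175.71770468]] [[270.35847171 252.12944088]]
```

View pics/scene1c.png

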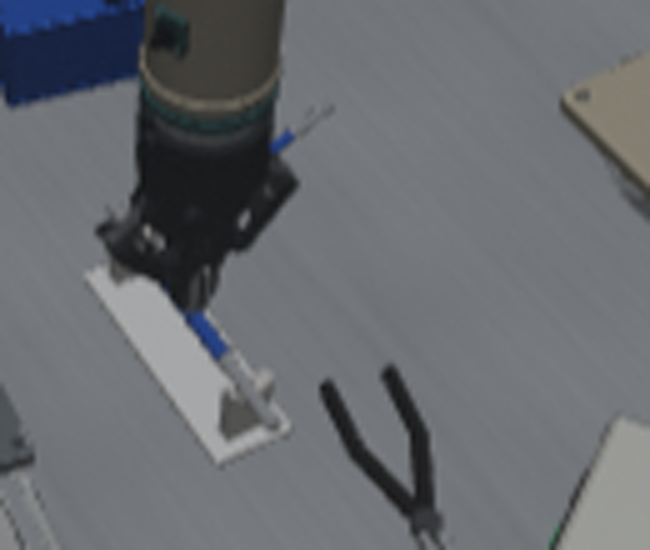

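View pics/w4c.png

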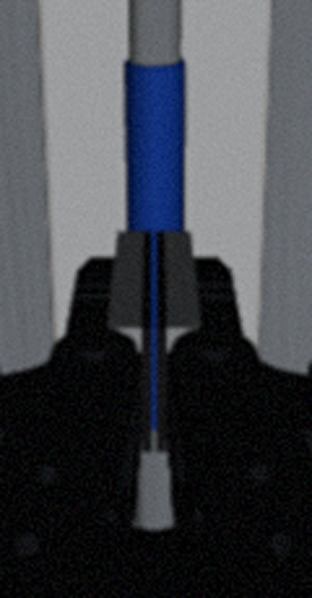

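```bash
python3 - <<'E'
from h import *
T=np.load("pics/w4.npy"); 
for z in (25,44,45,60,80): print(z,proj([442.6,-46,z],"wrist",T), proj([442.6,-46+11,z],"wrist",T))
for z in (45,): print("rod end a / sleeve end", proj([[443.6,54,z],[443.6,-6,z],[443.6,-86,z]],"wrist",T))
for z in (25,45,60,80): print("scene",proj([442.6,-46,z],"scene"))
E
```

```text
25 [[258.06847606 222.12280208]] [[257.38098401 204.91090724]]
44 [[257.98321862 236.46319005]] [[257.2183024  217.63903178]]
45 [[257.97821823 237.30426209]] [[257.20874154 218.38706894]]
60 [[257.89570626 251.18285961]] [[257.05066379 230.7549897 ]]
80 [[257.75816367 274.31766449]] [[256.78583825 251.47480245]]
rod end a / sleeve end [[251.90173618  32.21708398]
 [257.02820802 164.63330452]
 [262.27772889 300.22786816]]
scene [[277.56365678 175.67435099]]
scene [[277.87540497 171.72023076]]
scene [[278.11458573 168.68653388]]
scene [[278.44091474 164.547475  ]]
```

```bash
python3 - <<'E'
from h import *
crop("pics/scene1.png",250,130,310,200,9,"pics/s1cc.png")
E
```

```text
(no output)
```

View pics/s1cc.png

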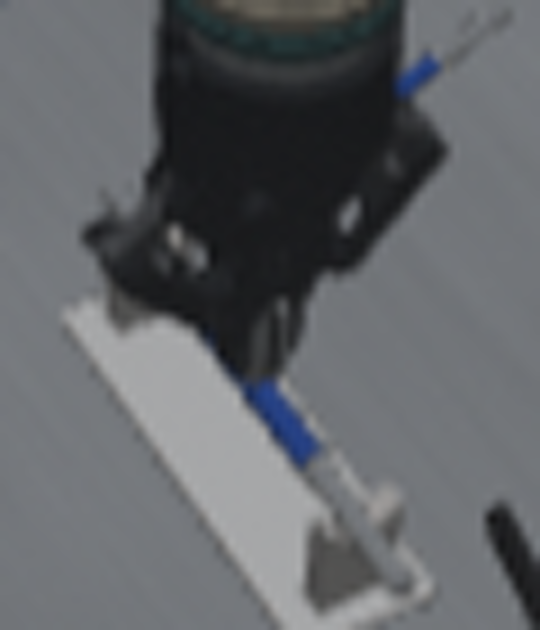

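View pics/top1c.png

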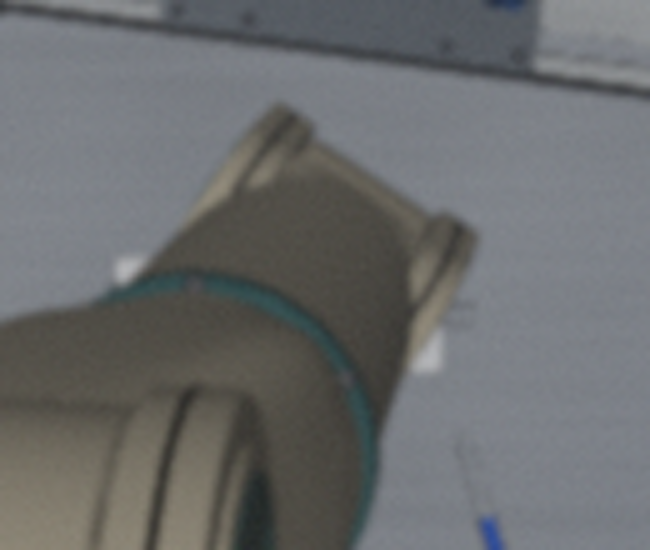

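The rod was not gripped. Both cameras and the 0.9 mm opening put the real fingertips about 30 mm above the reported TCP, at about z=57, just over the rod. I'll open, go lower and watch joint 6.

Request:
{"method": "arm_command", "body": {
  "series": [
    [0.6,0,0,0.5,0,0,0],
    [0.6,0,0,0,0,0,0],
    [0.6,0,0,0,0,0,0],
    [0.6,0,0,0,0,0,0],
    [0.6,0,0,0,0,0,0]
  ]
}}

```text
clock: 5.48
eef_pos: [442.7, -45.9, 29.9]
tool_rot: [2.654, 1.571, 1.048]
force: [-0.1, -1.1, 0.0]
width: 51.3
```

```bash
python3 w.py w5
```

```text
5.4833 [442.7 -45.9  29.9] pt [ 0.  0. -1.] yawY -2.01 F [-0.1 -1.1  0. ] w 51.3 q [-0.13  0.68  0.25  2.22 -0.55  0.3   0.56]
```

View pics/w5.png

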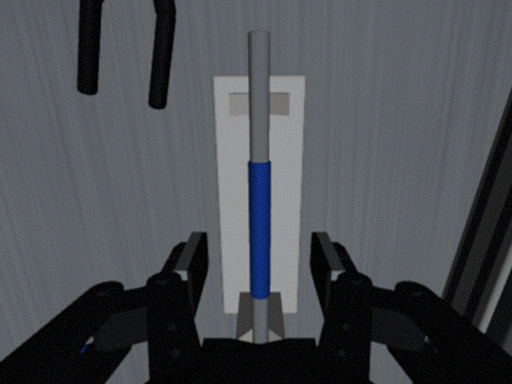

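Request:
{"method": "arm_command", "body": {
  "series": [
    [0.6,-0.4,0,0,0,5,0],
    [0.6,-0.3,0,-0.5,0,5,0],
    [0.6,0,0,-1.0,0,0,0],
    [0.6,0,0,0,0,0,0],
    [0.6,0,0,0,0,0,0]
  ]
}}

```text
clock: 5.95
eef_pos: [433.9, -45.7, 14.1]
tool_rot: [-1.538, 1.395, 3.139]
force: [-0.3, 0.1, 0.0]
width: 51.3
```

```bash
python3 w.py w6
```

```text
5.95 [433.9 -45.7  14.1] pt [-0.175  0.    -0.985] yawY -2.06 F [-0.3  0.1  0. ] w 51.3 q [-0.21  0.78  0.37  2.08 -0.48  0.55  0.49]
```

View pics/w6.png

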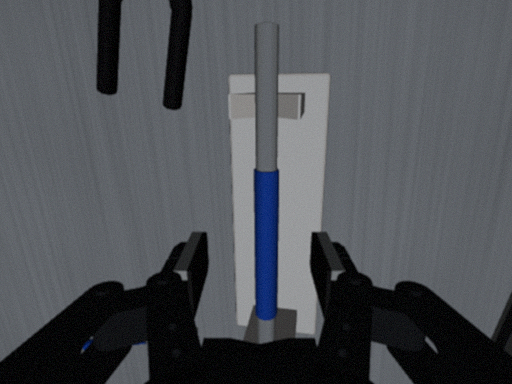

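Request:
{"method": "arm_command", "body": {
  "series": [
    [0.6,0.2,0,-0.8,0,0,0],
    [0.6,0,0,-0.6,0,0,0],
    [0.6,0,0,0,0,0,0],
    [0,0,0,0,0,0,0],
    [0,0,0,0,0,0,0],
    [0,0,0,0,0,0,0],
    [0,0,0,0,0,0,0],
    [0,0,0,0,0,0,0]
  ]
}}

```text
clock: 6.67
eef_pos: [435.3, -45.8, 1.4]
tool_rot: [-1.541, 1.392, 3.136]
force: [-4.7, -0.7, 5.0]
width: 10.1
```

```bash
python3 w.py w7
```

```text
6.6667 [435.3 -45.8   1.4] pt [-0.177  0.001 -0.984] yawY -2.04 F [-4.7 -0.7  5. ] w 10.1 q [-0.2   0.81  0.36  2.07 -0.49  0.53  0.5 ]
```

View pics/w7.png

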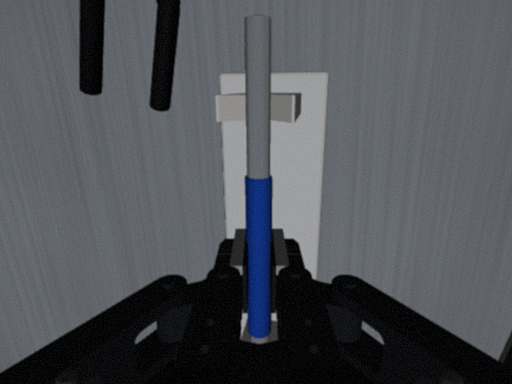

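Request:
{"method": "arm_command", "body": {
  "series": [
    [0,0,0,2,0,0,0],
    [0,0,0,3,0,0,0],
    [0,0,0,3.5,0,0,0],
    [0,0,0,3.5,0,0,0],
    [0,2,-0.4,3,0,-5,-2],
    [0,3,-0.6,1,0,-5,-2],
    [0,3,-0.6,0,0,0,-2],
    [0,3,-0.6,0,0,0,0],
    [0,3,-0.6,0,0,0,0],
    [0,2,-0.6,0,0,0,0],
    [0,1,-0.5,0,0,0,0],
    [0,0,0,0,0,0,0],
    [0,0,0,0,0,0,0]
  ]
}}

```text
clock: 7.8
eef_pos: [606.9, -85.1, 160.3]
tool_rot: [-2.827, 1.565, 1.746]
force: [0.1, -0.5, -0.8]
width: 9.8
```

```bash
python3 w.py w8; python3 - <<'E'
from h import *
for n,b in [("scene",(170,90,330,210)),("top",(200,130,340,240))]:
    cv2.imwrite(f"pics/{n}2.png",ctrl.get_image(n))
    crop(f"pics/{n}2.png",*b,5,f"pics/{n}2c.png")
E
```

```text
7.8 [606.9 -85.1 160.3] pt [-0.001  0.006 -1.   ] yawY -8.03 F [ 0.1 -0.5 -0.8] w 9.8 q [-0.22  0.68  0.53  1.68 -0.42  0.9   0.34]
```

View pics/w8.png

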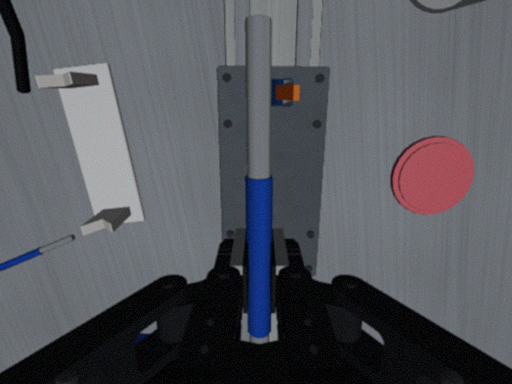

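View pics/scene2c.png

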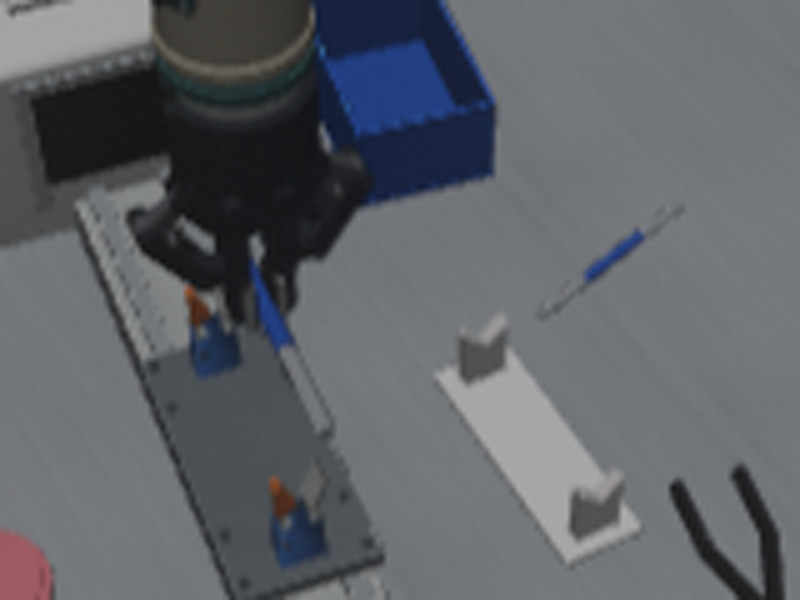

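View pics/top2c.png

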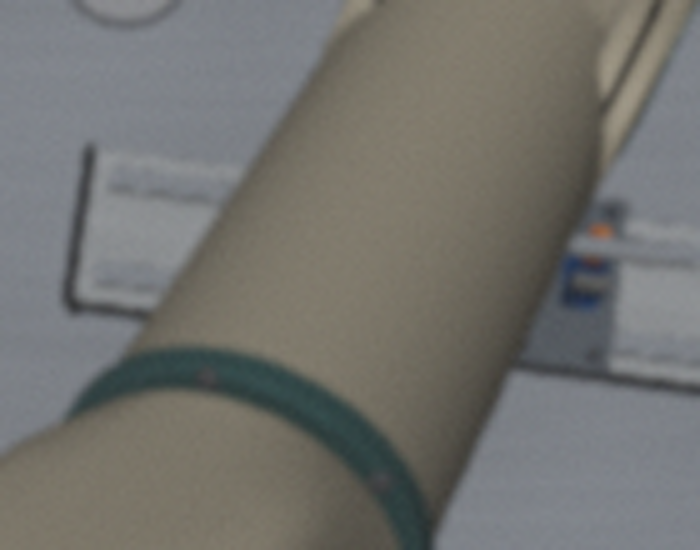

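```bash
python3 - <<'E'
from h import *
crop("pics/w8.png",205,50,345,160,5.6,"pics/w8c.png")
crop("pics/w8.png",205,180,345,290,5.6,"pics/w8d.png")
E
```

```text
(no output)
```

View pics/w8c.png

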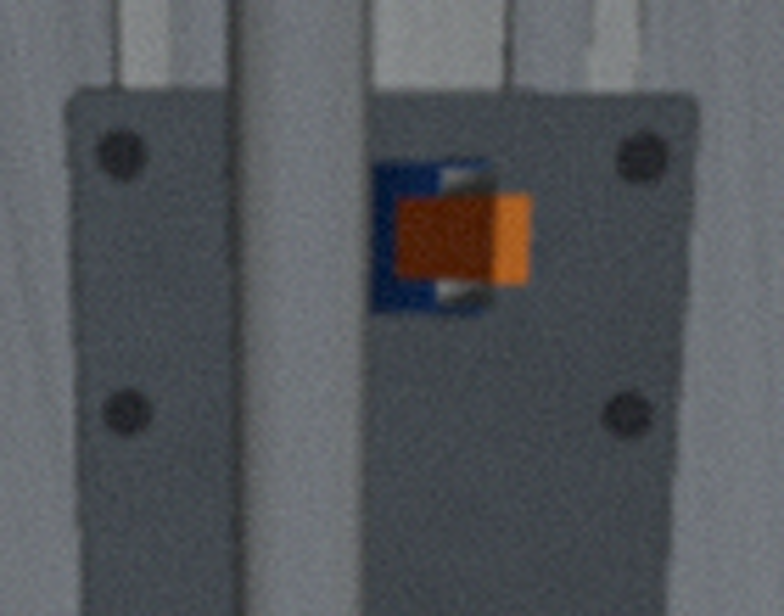

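View pics/w8d.png

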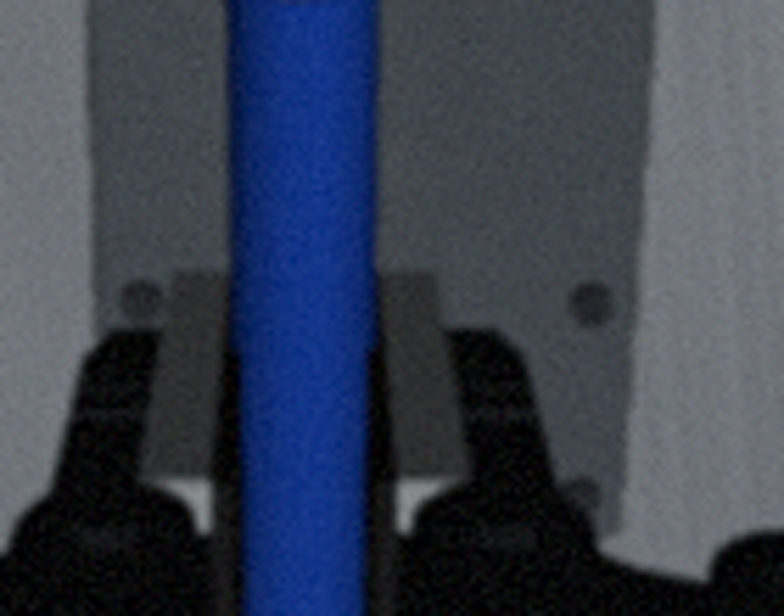

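```bash
cat > mfit.py <<'E'
from h import *
from scipy.optimize import least_squares
T=np.load("pics/w8.npy")
c=lambda x,y:np.array([205+x/5.6,50+y/5.6]); d=lambda x,y:np.array([205+x/5.6,180+y/5.6])
def loc(p): sx,s1,s2=p[3:]; return np.array([(-45,95),(45,95),(-sx,s1),(sx,s1),(-sx,s2),(sx,s2),(-sx,-s2),(sx,-s2),(sx,-s1)])
uv=np.array([c(66,90),c(697,95),c(122,154),c(643,157),c(127,412),c(628,414),d(142,300),d(592,302),d(582,495)])
def r(p):
    L=loc(p);C,S=np.cos(p[2]),np.sin(p[2])
    W=np.c_[p[0]+C*L[:,0]-S*L[:,1],p[1]+S*L[:,0]+C*L[:,1],np.full(len(L),70.)]
    return (proj(W,"wrist",T)-uv).ravel()
s=least_squares(r,[616,-87,-.14,37,85,45]); print(s.x[:2],np.degrees(s.x[2]),s.x[3:],np.round(s.fun,1))
# jaw orange: top outer x=+9, z=138
p=s.x;C,S=np.cos(p[2]),np.sin(p[2])
for l in [(0,84,116.5),(0,66,116.5),(9,80,138),(9,70,138)]:
    print(l,(proj([p[0]+C*l[0]-S*l[1],p[1]+S*l[0]+C*l[1],l[2]],"wrist",T)-[205,50])*5.6)
# rod: sleeve centre-line pixels
im=cv2.imread("pics/w8.png").astype(int)
st=ctrl.read_state(); zr=st["eef_pos"][2]+44
for v in (190,210,230,250):
    m=np.nonzero(im[v,235:285,0]-im[v,235:285,2]>50)[0]+235; print(v,m.min(),m.max(),atz((m.mean(),v),"wrist",zr,T).round(1))
v=[y for y in range(150,380) if im[y,259,0]-im[y,259,2]>50]; print("sleeve v",v[0],v[-1],atz((259,v[0]-.5),"wrist",zr,T).round(1),atz((259,v[-1]+.5),"wrist",zr,T).round(1))
e=[y for y in range(0,60)]; print(im[10:25,259].sum(1))
print("end a",atz((259,17),"wrist",zr,T).round(1))
E
python3 mfit.py
```

```text
[617.86654402 -87.78360812] -8.304821228531837 [37.14631645 86.31472239 50.12975524] [-0.5 -0.1  0.9 -0.5 -0.2  0.1 -0.1 -0.  -0.   0.1 -0.   0.2  0.   0.2
  0.   0.2 -0.2  0.2]
(0, 84, 116.5) [[397.94480532 160.17413901]]
(0, 66, 116.5) [[394.91953238 318.53004526]]
(9, 80, 138) [[492.4296804  192.45248947]]
(9, 70, 138) [[489.08830366 290.1248341 ]]
190 247 271 [612.2 -51.2 204.8]
210 247 271 [610.9 -60.3 204.8]
230 247 271 [609.6 -69.8 204.8]
250 248 270 [608.2 -79.7 204.8]
sleeve v 180 337 [612.9 -46.6 204.8] [ 601.3 -128.3  204.8]
[381 394 392 374 358 345 334 340 336 341 329 353 343 345 331]
end a [621.6  14.9 204.8]
```

Request:
{"method": "arm_command", "body": {
  "series": [
    [0,0.6,0,-1,0,0,-0.3],
    [0,0.5,0,-1.5,0,0,0],
    [0,0,0,-1.5,0,0,0],
    [0,0,0,-1.2,0,0,0],
    [0,0,0,0,0,0,0],
    [0,0,0,0,0,0,0]
  ]
}}

```text
clock: 8.45
eef_pos: [617.8, -84.7, 107.5]
tool_rot: [-2.68, 1.564, 1.887]
force: [0.9, -0.1, -0.9]
width: 10.1
```

```bash
python3 w.py w9; python3 - <<'E'
from h import *
crop("pics/w9.png",190,0,340,150,4,"pics/w9c.png")
cv2.imwrite("pics/scene3.png",ctrl.get_image("scene")); crop("pics/scene3.png",180,120,280,220,6,"pics/scene3c.png")
E
```

```text
8.45 [617.8 -84.7 107.5] pt [-0.002  0.006 -1.   ] yawY -8.3 F [ 0.9 -0.1 -0.9] w 10.1 q [-0.19  0.76  0.49  1.69 -0.46  0.82  0.36]
```

View pics/w9c.png

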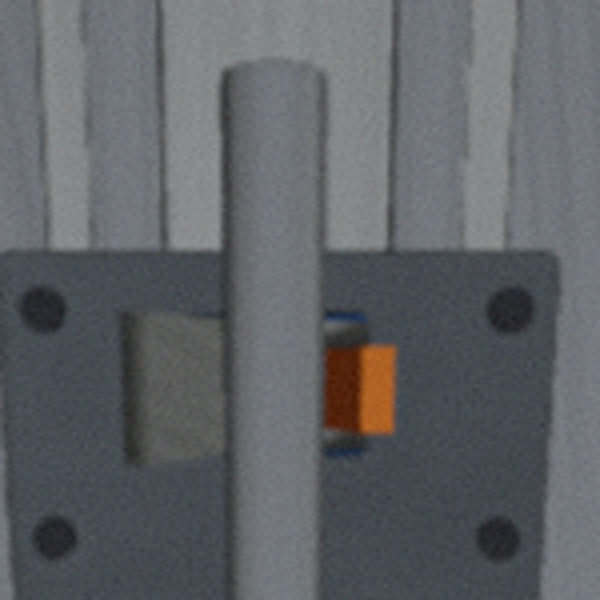

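View pics/scene3c.png

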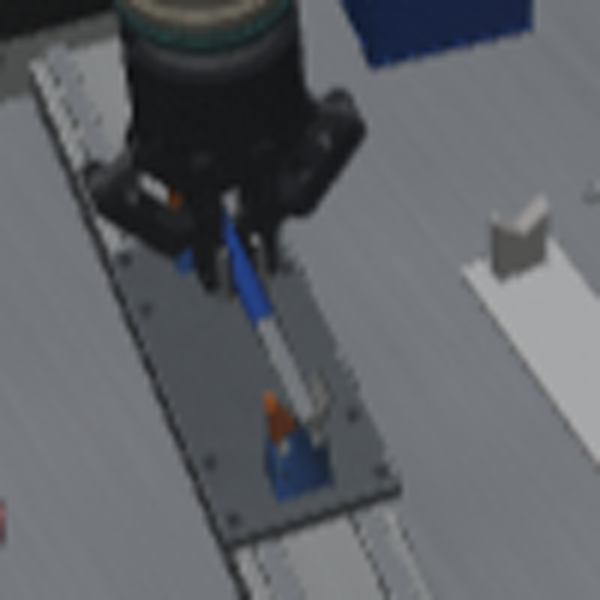

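Request:
{"method": "arm_command", "body": {
  "series": [
    [0,0,0,-1,0,0,0],
    [0,0,0,-0.8,0,0,0],
    [0,0,0,-0.6,0,0,0],
    [0,0,0,-0.6,0,0,0],
    [0,0,0,-0.5,0,0,0],
    [0,0,0,0,0,0,0]
  ]
}}

```text
clock: 9.05
eef_pos: [616.5, -84.4, 72.3]
tool_rot: [-2.515, 1.563, 2.052]
force: [-2.4, 0.4, -6.2]
width: 9.9
```

Request:
{"method": "arm_command", "body": {
  "series": [
    [0,0,0,-0.3,0,0,0],
    [0,0,0,-0.3,0,0,0],
    [0,0,0,0,0,0,0],
    [0,0,0,0,0,0,0]
  ]
}}

```text
clock: 9.38
eef_pos: [618.6, -84.8, 67.4]
tool_rot: [-3.012, 1.565, 1.556]
force: [-1.0, 0.4, -3.1]
width: 10.1
```

```bash
python3 w.py w10; python3 - <<'E'
from h import *
crop("pics/w10.png",190,0,340,150,4,"pics/w10c.png")
cv2.imwrite("pics/scene4.png",ctrl.get_image("scene")); crop("pics/scene4.png",180,120,280,220,6,"pics/scene4c.png")
E
```

```text
9.3833 [618.6 -84.8  67.4] pt [ 0.     0.006 -1.   ] yawY -8.31 F [-1.   0.4 -3.1] w 10.1 q [-0.17  0.81  0.45  1.71 -0.5   0.74  0.39]
```

View pics/w10c.png

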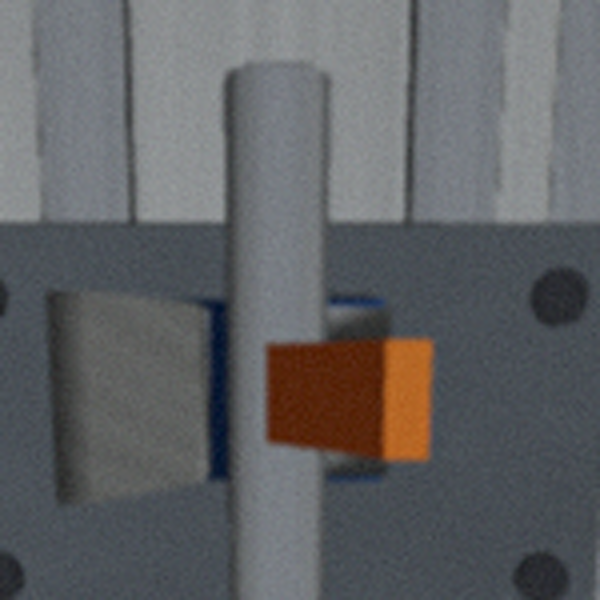

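View pics/scene4c.png

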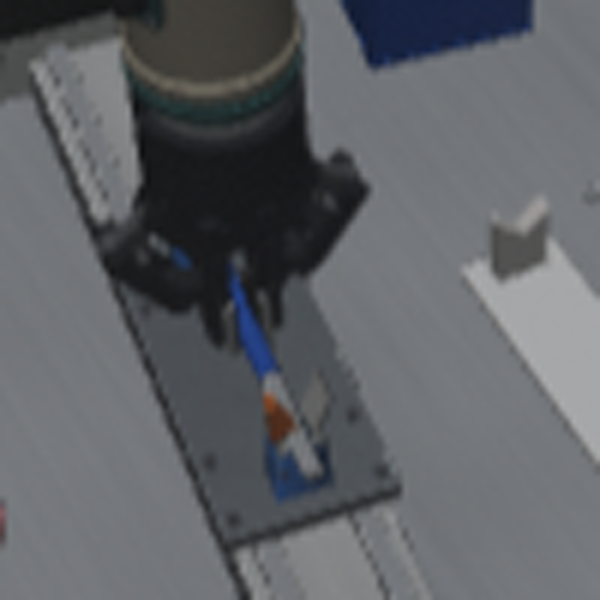

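Request:
{"method": "arm_command", "body": {
  "series": [
    [0,0,0,-0.2,0,0,0],
    [0,0,0,-0.2,0,0,0],
    [0,0,0,0,0,0,0],
    [0,0,0,0,0,0,0]
  ]
}}

```text
clock: 9.82
eef_pos: [618.7, -85.0, 65.8]
tool_rot: [3.102, 1.564, 1.387]
force: [-5.1, 2.4, 10.8]
width: 9.9
```

Request:
{"method": "arm_command", "body": {
  "series": [
    [0,0,0,-0.2,0,0,0],
    [0,0,0,-0.1,0,0,0],
    [0,0,0,0,0,0,0]
  ]
}}

```text
clock: 10.07
eef_pos: [618.9, -84.9, 65.6]
tool_rot: [3.018, 1.562, 1.302]
force: [-12.3, 4.2, 30.1]
width: 10.0
```

```bash
python3 w.py w11; python3 -c "
from h import *
print(ctrl.read_state()['torque'])"
```

```text
10.0667 [618.9 -84.9  65.6] pt [ 0.002  0.008 -1.   ] yawY -8.3 F [-12.3   4.2  30.1] w 10.0 q [-0.17  0.81  0.45  1.72 -0.5   0.74  0.4 ]
[0.67685552 2.57434418 0.00550029]
```

View pics/w11.png

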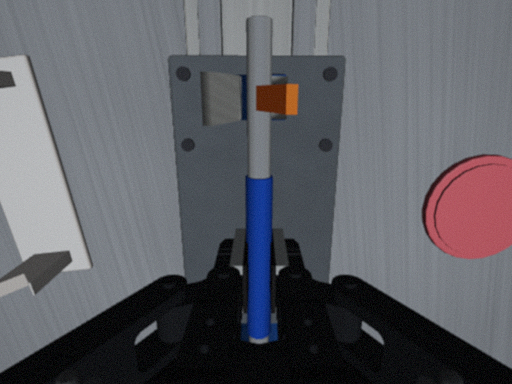

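Request:
{"method": "arm_command", "body": {
  "series": [
    [0,0,0,0.4,0,0,0],
    [0,0,0,0.2,0,0,0],
    [0.5,0,0,0,0,0,0],
    [0.5,0,0,0,0,0,0],
    [0.5,0,0,0,0,0,0],
    [0.5,0,0,0,0,0,0],
    [0.5,0,0,0,0,0,0]
  ]
}}

```text
clock: 10.7
eef_pos: [619.2, -85.1, 66.9]
tool_rot: [3.058, 1.565, 1.343]
force: [-0.7, 0.2, 0.5]
width: 42.6
```

```bash
python3 w.py w12
```

```text
10.7 [619.2 -85.1  66.9] pt [ 0.001  0.006 -1.   ] yawY -8.29 F [-0.7  0.2  0.5] w 42.6 q [-0.17  0.81  0.45  1.71 -0.5   0.74  0.39]
```

View pics/w12.png

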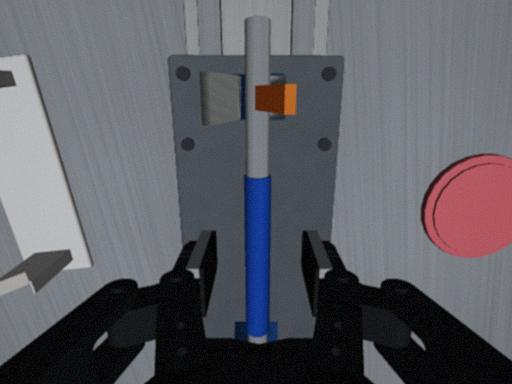

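Request:
{"method": "arm_command", "body": {
  "series": [
    [0.5,0,0,1.5,0,0,0],
    [0.5,0,0,3,0,0,0],
    [0.5,0,0,3.5,0,0,0],
    [0.5,0,0,4,0,0,0],
    [0.5,0,4,4,0,0,0],
    [0.5,0,3,3,0,0,0]
  ]
}}

```text
clock: 11.25
eef_pos: [618.9, -28.2, 248.3]
tool_rot: [2.747, 1.566, 1.027]
force: [1.5, 0.9, -0.1]
width: 42.6
```

```bash
python3 w.py w13
```

```text
11.25 [618.9 -28.2 248.3] pt [ 0.003  0.005 -1.   ] yawY -8.59 F [ 1.5  0.9 -0.1] w 42.6 q [-0.34  0.6   0.59  1.56 -0.36  1.09  0.18]
```

View pics/w13.png

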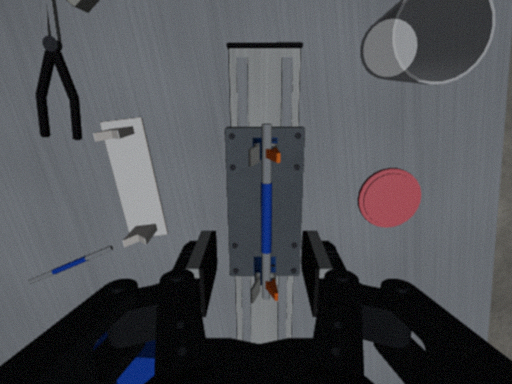

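Request:
{"method": "arm_command", "body": {
  "series": [
    [0.5,-0.4,3,0.3,0,0,6.5],
    [0.5,-0.5,3.3,0,0,0,7],
    [0.5,-0.5,3.3,0,0,0,7],
    [0.5,-0.5,3.3,0,0,0,7],
    [0.5,-0.5,3.3,0,0,0,7],
    [0.5,-0.5,3.3,0,0,0,6.3],
    [0.5,-0.5,3.3,0,5.6,3.6,0],
    [0.5,-0.5,2.5,0,5.6,3.6,0],
    [0.5,0,1,0,5.6,3.6,0],
    [0.5,0,0,-0.5,5.6,3.6,0],
    [0.5,0,0,-0.5,5.6,3.6,0],
    [0.5,0,0,-0.5,5.6,3.5,0],
    [0.5,0,0,0,0,0,0],
    [0.5,0,0,0,0,0,0]
  ]
}}

```text
clock: 12.47
eef_pos: [580.2, 234.1, 230.9]
tool_rot: [-3.132, 0.868, 2.141]
force: [-0.3, 0.2, 0.4]
width: 42.5
```

```bash
python3 -c "
from sl import *
sleeve('w13',112,(240,160,290,262))"; python3 w.py w14
```

```text
w13 mean [619.1 -83.4 112. ] rect [619.1 -85.7] [79.9  9.5] yaw 81.22
12.4667 [580.2 234.1 230.9] pt [-0.349  0.544 -0.763] yawY 32.29 F [-0.3  0.2  0.4] w 42.5 q [-0.14  0.79  0.12  1.38 -0.68  1.44  0.78]
```

View pics/w14.png

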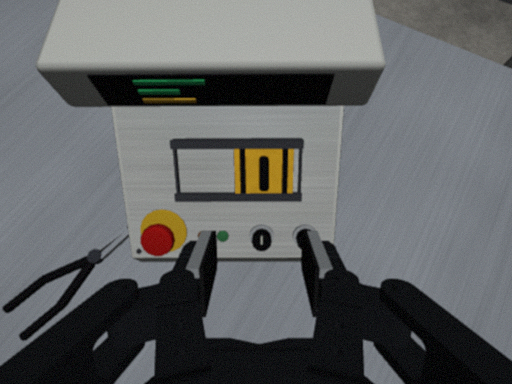

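```bash
python3 - <<'E'
from h import *
crop("pics/w14.png",110,90,350,270,3.3,"pics/w14c.png")
T=np.load("pics/w14.npy")
b=lambda x,y:np.array([30+x/4.4,170+y/4.4]); d=lambda x,y:np.array([270+x/5,190+y/5])
print(tri([(b(412,185),"top"),(d(262,378),"scene"),((264,173),"wrist",T)]))
print("estop",tri([(b(627,310),"top"),(d(237,195),"scene"),((157,239),"wrist",T)]))
E
```

```text
(array([539.18816017, 305.8978755 , 122.51789486]), [1.8376440053582752, 1.3735845436606173, 1.8172662147967886])
estop (array([471.41154414, 196.25732081,  77.2397181 ]), [0.6674964061004721, 0.8768879208027851, 0.833239728827857])
```

View pics/w14c.png

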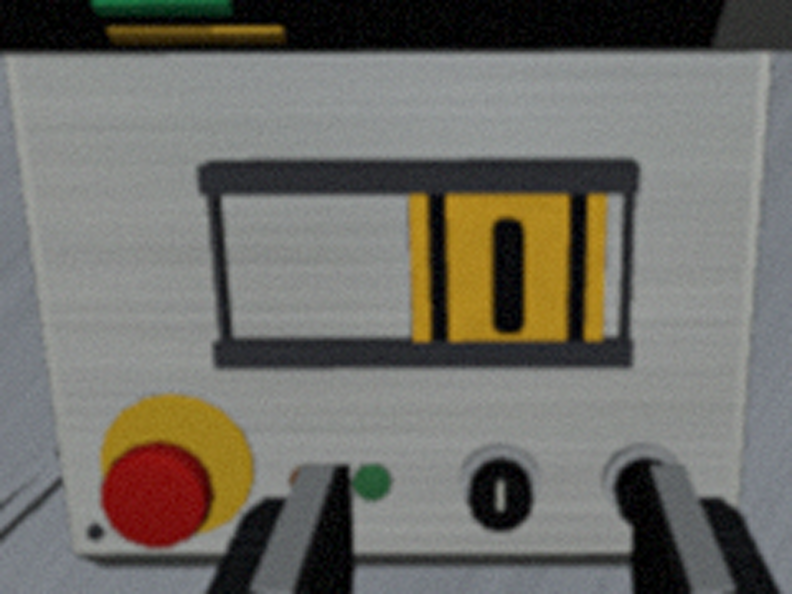

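Request:
{"method": "arm_command", "body": {
  "series": [
    [0.5,-0.8,1.5,-2.3,0,0,0],
    [0.5,-0.8,1.5,-2.3,0,0,0],
    [0.5,-0.9,1.5,-2.3,0,0,0],
    [0.5,-0.8,1.4,-2.2,0,0,0],
    [0.5,0,0,0,0,0,0],
    [0.5,0,0,0,0,0,0]
  ]
}}

```text
clock: 13.02
eef_pos: [545.4, 298.5, 144.1]
tool_rot: [-3.141, 0.868, 2.144]
force: [1.0, -1.0, 0.4]
width: 43.1
```

```bash
python3 w.py w15; python3 - <<'E'
from h import *
T=np.load("pics/w15.npy")
n=np.array([.343,-.544,.766]);r=np.array([539.2,305.9,122.5])
print(proj(r,"wrist",T),proj(r+9*n,"wrist",T))
for dz in (27,29):
    st=ctrl.read_state()
E
```

```text
13.0167 [545.4 298.5 144.1] pt [-0.351  0.543 -0.763] yawY 32.83 F [ 1.  -1.   0.4] w 43.1 q [-0.22  0.85  0.08  1.53 -0.75  1.22  0.85]
[[256.43020101 217.34398127]] [[256.23883683 222.75439029]]
```

View pics/w15.png

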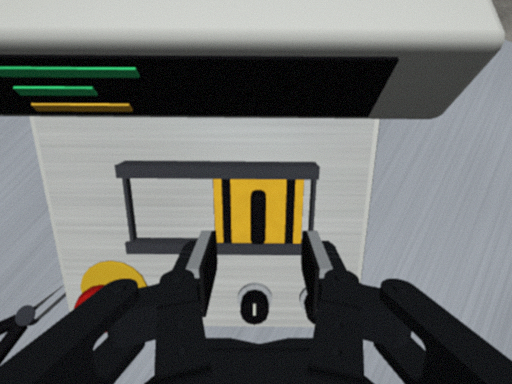

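Request:
{"method": "arm_command", "body": {
  "series": [
    [0.5,-0.8,1.2,-2.0,0,0,0],
    [0.5,0,0,0,0,0,0],
    [0.5,0,0,0,0,0,0],
    [0.5,0,0,0,0,0,0]
  ]
}}

```text
clock: 13.4
eef_pos: [540.3, 307.2, 124.3]
tool_rot: [3.14, 0.87, 2.137]
force: [-0.0, -0.1, -0.3]
width: 42.7
```

```bash
python3 w.py w16; python3 - <<'E'
from h import *
T=np.load("pics/w16.npy")
n=np.array([.343,-.544,.766]);r=np.array([539.2,305.9,122.5])
print(proj(r,"wrist",T),proj(r+9*n,"wrist",T))
s=ctrl.read_state(); print((s["eef_pos"]-r)@np.c_[[-.408,.648,.643],[-.846,-.533,0],n])
crop("pics/w16.png",130,130,370,310,3.3,"pics/w16c.png")
E
```

```text
13.4 [540.3 307.2 124.3] pt [-0.346  0.544 -0.764] yawY 32.51 F [-0.  -0.1 -0.3] w 42.7 q [-0.23  0.87  0.07  1.55 -0.77  1.17  0.87]
[[255.38545411 223.59958057]] [[255.19305466 230.00814913]]
[ 1.33713275 -1.65026394  1.09059665]
```

View pics/w16c.png

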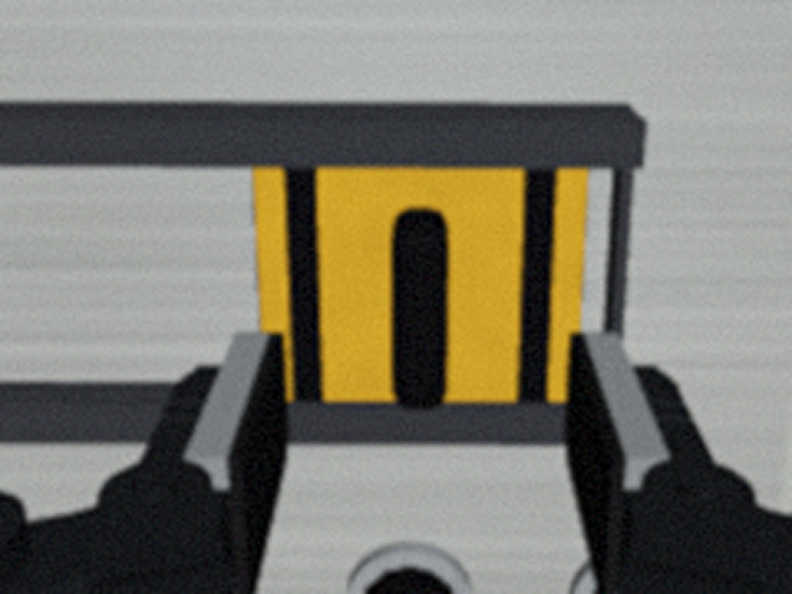

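Request:
{"method": "arm_command", "body": {
  "series": [
    [0.5,-0.5,0.8,-0.9,0,0,0],
    [0.5,-0.5,0.75,-0.8,0,0,0],
    [0.5,0,0,0,0,0,0],
    [0.5,0,0,0,0,0,0]
  ]
}}

```text
clock: 13.78
eef_pos: [527.2, 324.5, 105.3]
tool_rot: [-3.137, 0.867, 2.144]
force: [-0.6, 0.3, -0.0]
width: 42.5
```

```bash
python3 w.py w17
```

```text
13.7833 [527.2 324.5 105.3] pt [-0.351  0.544 -0.762] yawY 32.66 F [-0.6  0.3 -0. ] w 42.5 q [-0.25  0.88  0.06  1.59 -0.79  1.12  0.88]
```

View pics/w17.png

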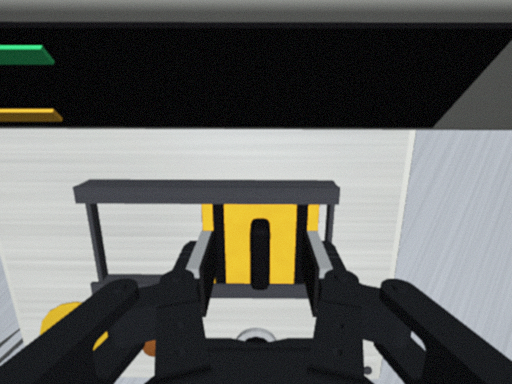

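Request:
{"method": "arm_command", "body": {
  "series": [
    [0,0,0,0,0,0,0],
    [0,0,0,0,0,0,0],
    [0,0,0,0,0,0,0],
    [0,0,0,0,0,0,0]
  ]
}}

```text
clock: 14.17
eef_pos: [529.2, 323.0, 106.1]
tool_rot: [-3.14, 0.869, 2.14]
force: [0.0, -1.9, 1.9]
width: 7.7
```

```bash
python3 w.py w18; python3 -c "
from h import *
crop('pics/w18.png',130,130,370,310,3.3,'pics/w18c.png')"
```

```text
14.1667 [529.2 323.  106.1] pt [-0.348  0.544 -0.764] yawY 32.53 F [ 0.  -1.9  1.9] w 7.7 q [-0.25  0.88  0.06  1.58 -0.79  1.12  0.88]
```

View pics/w18c.png

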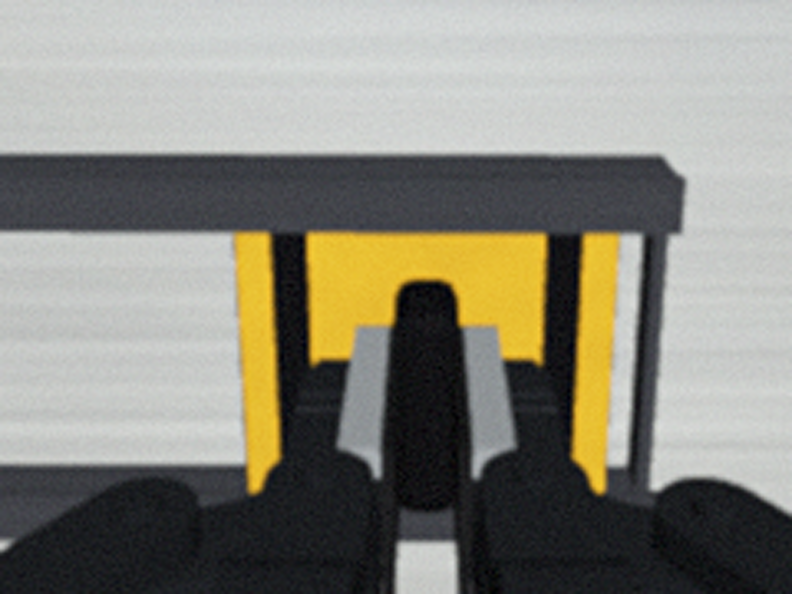

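Request:
{"method": "arm_command", "body": {
  "series": [
    [0,-0.5,-0.32,0,0,0,0],
    [0,-0.85,-0.54,0,0,0,0],
    [0,-0.85,-0.54,0,0,0,0],
    [0,-0.85,-0.54,0,0,0,0],
    [0,0,0,0,0,0,0]
  ]
}}

```text
clock: 14.63
eef_pos: [497.1, 302.8, 106.1]
tool_rot: [-3.138, 0.869, 2.141]
force: [-0.4, -3.9, 3.1]
width: 7.3
```

Request:
{"method": "arm_command", "body": {
  "series": [
    [0,-0.8,-0.5,0,0,0,0],
    [0,-0.7,-0.45,0,0,0,0],
    [0,-0.4,-0.25,0,0,0,0],
    [0,-0.2,-0.15,0,0,0,0],
    [0,0,0,0,0,0,0],
    [0,0,0,0,0,0,0]
  ]
}}

```text
clock: 15.13
eef_pos: [480.3, 292.0, 106.1]
tool_rot: [3.135, 0.87, 2.131]
force: [6.8, 5.4, -1.2]
width: 7.4
```

```bash
python3 w.py w19; python3 -c "
from h import *
crop('pics/w19.png',130,130,370,310,3.3,'pics/w19c.png')"
```

```text
15.1333 [480.3 292.  106.1] pt [-0.343  0.546 -0.764] yawY 32.38 F [ 6.8  5.4 -1.2] w 7.4 q [-0.21  0.82  0.05  1.75 -0.81  1.05  0.98]
```

View pics/w19c.png

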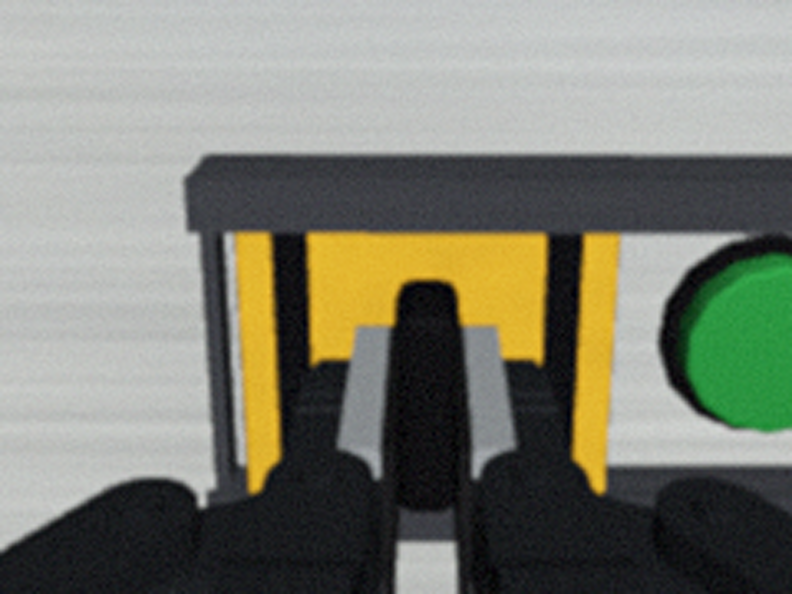

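Request:
{"method": "arm_command", "body": {
  "series": [
    [0,-0.25,-0.16,0,0,0,0],
    [0,0,0,0,0,0,0],
    [0,0,0,0,0,0,0]
  ]
}}

```text
clock: 15.43
eef_pos: [480.3, 292.1, 106.1]
tool_rot: [3.129, 0.871, 2.124]
force: [11.9, 9.3, -4.0]
width: 7.8
```

Request:
{"method": "arm_command", "body": {
  "series": [
    [0,0.2,0.13,0,0,0,0],
    [0.4,0,0,0,0,0,0],
    [0.4,0,0,0,0,0,0],
    [0.4,0,0,0,0,0,0],
    [0.4,0,0,0,0,0,0],
    [0.4,0.7,-1.1,1.5,0,0,0],
    [0.4,1.0,-1.6,2.3,0,0,0],
    [0.4,0,0,0,0,0,0],
    [0.4,0,0,0,0,0,0]
  ]
}}

```text
clock: 16.18
eef_pos: [494.6, 262.3, 144.4]
tool_rot: [3.142, 0.87, 2.138]
force: [-1.1, 1.2, -0.1]
width: 34.1
```

```bash
python3 w.py w20
```

```text
16.1833 [494.6 262.3 144.4] pt [-0.346  0.544 -0.764] yawY 32.47 F [-1.1  1.2 -0.1] w 34.1 q [-0.18  0.78  0.08  1.7  -0.75  1.15  0.94]
```

View pics/w20.png

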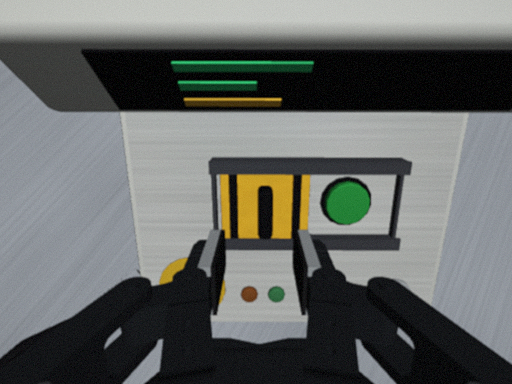

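```bash
python3 - <<'E'
from h import *
T=np.load("pics/w20.npy")
n=np.array([.346,-.544,.764]);u=np.array([-.408,.648,.643]);yp=np.array([-.843,-.537,0])
B=np.array([534.3,317.5,114.6]); print(proj(B,"wrist",T))
im=cv2.imread("pics/w20.png").astype(int); m=(im[...,1]-im[...,2]>40)&(im[...,1]-im[...,0]>30); m[:150]=0; m[260:]=0
v,uu=np.nonzero(m); print(uu.min(),uu.max(),v.min(),v.max(),uu.mean(),v.mean())
c=((uu.min()+uu.max())/2,(v.min()+v.max())/2)
o,d=ray((uu.mean(),v.mean()),"wrist",T)
# intersect with plane through B normal n
for h in (-5,0,5):
    t=((B+h*n-o)@n)/(d@n); P=o+t*d; print(h,P.round(1),((P-B)@np.c_[u,yp,n]).round(1))
e=ctrl.read_state()["eef_pos"]; print("tcp rel B",((e-B)@np.c_[u,yp,n]).round(1))
# rib grasp tcp shifted
for q in ([529.2,323,106.1],[480.3,292.1,106.1]): print(((np.array(q)-B)@np.c_[u,yp,n]).round(1))
E
```

```text
[[345.95163834 199.54594996]]
326 369 181 223 347.372218476062 202.422117329737
-5 [536.5 319.1 108.2] [-4.  -2.7 -5. ]
0 [536.2 316.7 113.2] [-2.2 -1.2 -0. ]
5 [535.9 314.4 118.2] [-0.4  0.3  5. ]
tcp rel B [ 0.4 63.8 37.6]
[  0.2   1.3 -11.3]
[  0.1  59.2 -11.4]
```

Request:
{"method": "arm_command", "body": {
  "series": [
    [0,1.8,1.1,0,0,0,0],
    [0,1.8,1.1,0,0,0,0],
    [0,1.8,1.15,-0.1,0,0,0],
    [0,0,0,0,0,0,0],
    [0,-0.9,1.4,-1.9,0,0,0],
    [0,-0.8,1.3,-1.9,0,0,0],
    [0,0,0,0,0,0,0],
    [0,0,0,0,0,0,0]
  ]
}}

```text
clock: 16.9
eef_pos: [527.9, 324.6, 103.8]
tool_rot: [-3.133, 0.866, 2.148]
force: [0.6, -0.4, 0.9]
width: 0.5
```

```bash
python3 w.py w21;python3 - <<'E'
from h import *
n=np.array([.346,-.544,.764]);u=np.array([-.408,.648,.643]);yp=np.array([-.843,-.537,0])
e=ctrl.read_state()["eef_pos"]; print("tcp rel B",((e-[534.3,317.5,114.6])@np.c_[u,yp,n]).round(1))
E
```

```text
16.9 [527.9 324.6 103.8] pt [-0.354  0.543 -0.762] yawY 32.71 F [ 0.6 -0.4  0.9] w 0.5 q [-0.25  0.89  0.06  1.58 -0.79  1.13  0.88]
tcp rel B [ -0.7   0.5 -12.5]
```

View pics/w21.png

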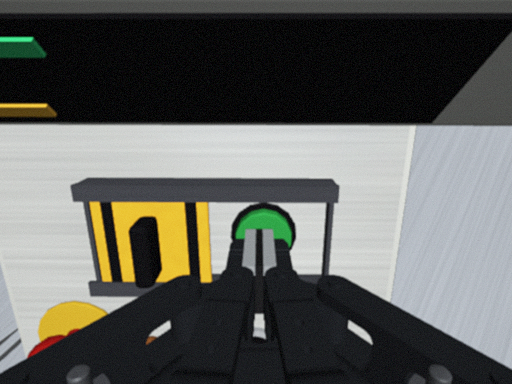

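Request:
{"method": "arm_command", "body": {
  "series": [
    [0,-0.18,0.27,-0.38,0,0,0],
    [0,-0.18,0.27,-0.38,0,0,0],
    [0,-0.1,0.16,-0.23,0,0,0],
    [0,0,0,0,0,0,0]
  ]
}}

```text
clock: 17.28
eef_pos: [525.6, 331.0, 94.8]
tool_rot: [-3.139, 0.868, 2.142]
force: [-0.5, -0.1, -0.0]
width: -0.1
```

Request:
{"method": "arm_command", "body": {
  "series": [
    [0,-0.14,0.22,-0.3,0,0,0],
    [0,-0.1,0.16,-0.23,0,0,0],
    [0,0,0,0,0,0,0]
  ]
}}

```text
clock: 17.53
eef_pos: [524.2, 334.5, 89.6]
tool_rot: [-3.14, 0.869, 2.139]
force: [2.6, -2.1, 3.3]
width: -0.1
```

Request:
{"method": "arm_command", "body": {
  "series": [
    [0,-0.1,0.16,-0.23,0,0,0],
    [0,-0.07,0.11,-0.15,0,0,0],
    [0,0,0,0,0,0,0]
  ]
}}

```text
clock: 17.78
eef_pos: [523.8, 335.3, 88.4]
tool_rot: [3.14, 0.869, 2.137]
force: [1.8, -11.6, 17.0]
width: 0.1
```

```bash
python3 w.py w22
```

```text
17.7833 [523.8 335.3  88.4] pt [-0.346  0.545 -0.764] yawY 32.48 F [  1.8 -11.6  17. ] w 0.1 q [-0.27  0.9   0.05  1.6  -0.81  1.08  0.89]
```

View pics/w22.png

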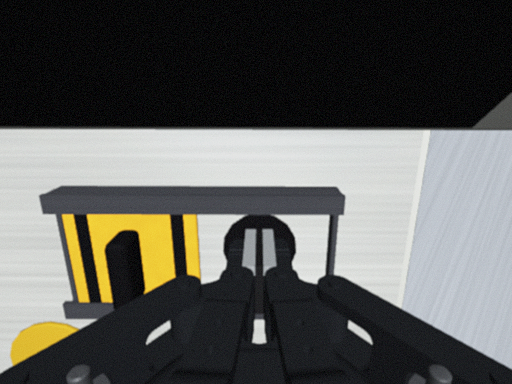

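Request:
{"method": "arm_command", "body": {
  "series": [
    [0,0.25,-0.4,0.55,0,0,0],
    [0,0.3,-0.5,0.7,0,0,0],
    [0,0.7,-1.1,1.5,0,0,0],
    [0,1.0,-1.6,2.2,0,0,0],
    [0,1.0,-1.6,2.2,0,0,0],
    [0,0,0,0,0,0,0],
    [0,0,0,0,0,0,0]
  ]
}}

```text
clock: 18.42
eef_pos: [555.6, 284.4, 158.0]
tool_rot: [3.141, 0.87, 2.137]
force: [-0.1, 0.6, -0.1]
width: -0.1
```

```bash
python3 w.py w23; python3 -c "
from h import *
crop('pics/w23.png',130,110,390,290,3,'pics/w23c.png')"
```

```text
18.4167 [555.6 284.4 158. ] pt [-0.346  0.544 -0.764] yawY 32.48 F [-0.1  0.6 -0.1] w -0.1 q [-0.2   0.84  0.09  1.5  -0.74  1.26  0.84]
```

View pics/w23c.png

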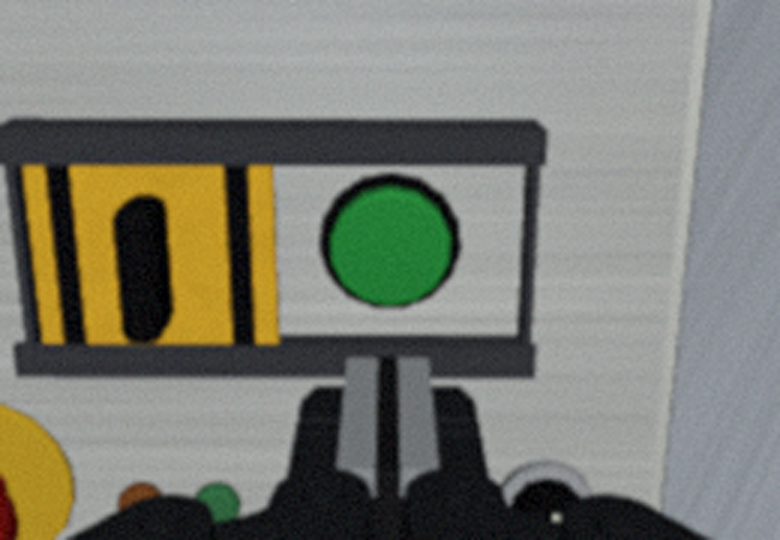

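Request:
{"method": "arm_command", "body": {
  "series": [
    [0,1.0,-1.6,2.2,0,0,0],
    [0,1.0,-2.5,2.5,0,0,0],
    [0,0,-3,2,0,0,0],
    [0,0,0,0,0,0,0],
    [0,0,0,0,0,0,0]
  ]
}}

```text
clock: 18.88
eef_pos: [574.5, 213.3, 224.0]
tool_rot: [-3.138, 0.869, 2.14]
force: [-0.3, -0.0, 0.3]
width: 0.6
```

```bash
python3 w.py w24; python3 - <<'E'
from h import *
for n in("scene","top"): cv2.imwrite(f"pics/{n}9.png",ctrl.get_image(n))
E
```

```text
18.8833 [574.5 213.3 224. ] pt [-0.348  0.544 -0.764] yawY 32.46 F [-0.3 -0.   0.3] w 0.6 q [-0.12  0.78  0.12  1.41 -0.67  1.43  0.82]
```

View pics/scene9.png

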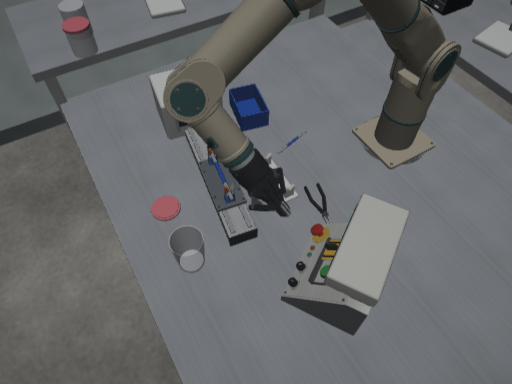

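View pics/top9.png

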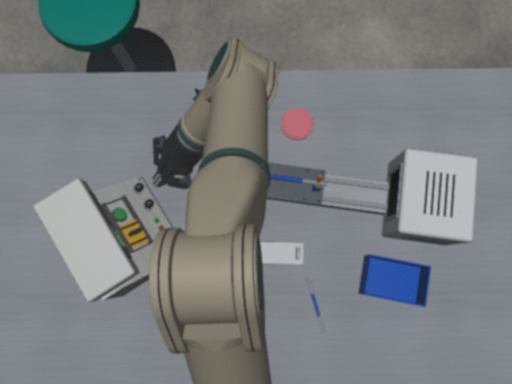

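View pics/w24.png

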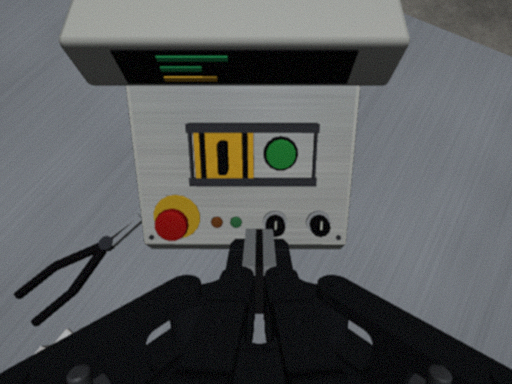

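```bash
python3 - <<'E'
from h import *
crop("pics/scene9.png",180,120,280,220,7,"pics/s9c.png")
E
```

```text
(no output)
```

View pics/s9c.png

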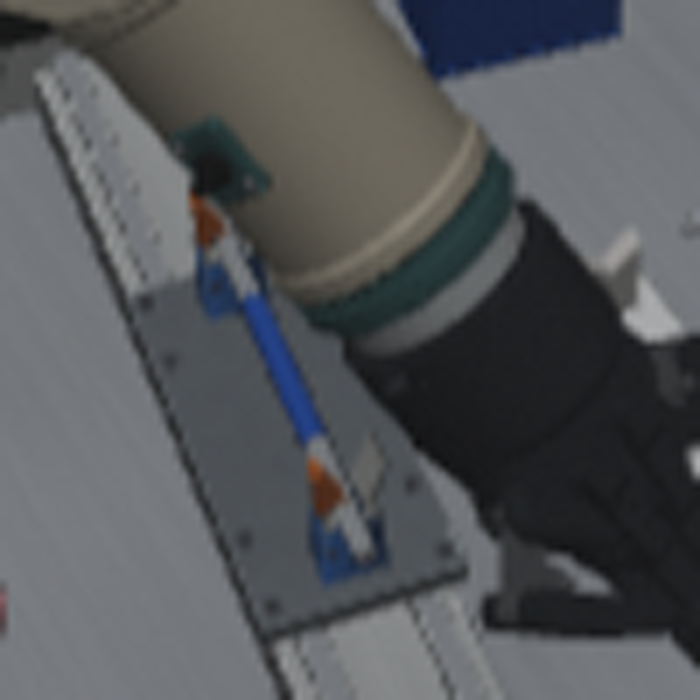

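The mandrel sits under both jaws, the shutter is open, the green button is back out, and nothing else has moved. I'm handing the job in.

```bash
python3 -c "
from cell import ctrl
print(ctrl.finish_job())"
```

```text
the job is handed in; nothing more can be done
None
```

I seated the mandrel in both clips and let go of it, slid the yellow shutter fully open, pressed the green release button in and let it come back out. I handed the job in at about 19 s of the 48 s allowed; no verdict came back.

- **Mandrel:** My first close missed, because the real fingertips sit about 27 mm short of the reported TCP. I allowed for that and the second grip held. I pressed the mandrel down until it stopped, at 30 N. The last pictures show both jaws shut over it, with its middle about 2 mm from the seat centre.
- **Shutter:** I gripped the rib and slid it about 58 mm until it stopped, with about 15 N against the stop. It had started 0 to 4 mm open. The last picture shows it still open.
- **Button:** The force rose from about 5 N to about 20 N over the last 1.5 mm, with about 6 mm of travel. I take that as fully in, but I had no direct reading of the button joint. It is back out in the last picture.
- **Other things:** The red emergency stop was not touched. The beaker, cap, pliers and bin look unmoved in the wrist and scene pictures. The top view was partly blocked by the arm at the end.
- **Disagreements:** The gripper opening read about 2 mm low on known sizes, and the camera estimates of the shutter rib's position differed by about 4 mm. I aligned on the close-up wrist view instead.

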